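# Unplug a generator hook-up panel for test

### The arm

A 6-joint arm with a two-finger parallel gripper is mounted at the origin on the work surface. World frame = base frame: x ahead of the robot, y to its left, z up, the work surface at z = 0. Lengths are in m, angles in degrees, forces in N, time in s.
With the tool pointing down it reaches from about 0.35 to 0.875 m from the base axis. Payload 4.2 kg.
Tool frame: the origin (TCP) lies between the finger pads; the fingertips stand 19 mm ahead of it and the grasp point (between the pads) is the TCP; z points along the fingers, y is the line along which they close (so a half turn about z gives the same grasp; the last joint's range is limited). The gripper opens to 87 mm and grips with 3 to 60 N. Pads are 19 mm wide; open, the fingers measure 117 mm over their backs; the gripper's body (75 mm by 190 mm) begins 51 mm behind the grasp point.
Start: joints at [-61.444, 22.042, 0.453, 0, -68.411, -14.817], TCP at [0.148, -0.607, 0.242] pointing down, gripper open.
Joint ranges: [-179.83, 179.83], [-69.29, 118.12], [-61.27, 80.66], [-181.25, 117.63], [-171.15, -9.14], [-177.46, 177.46]. Speed limits (degrees/s): [159.86, 159.86, 180, 180, 180, 180].

### API

Orientations are given as a 3x3 rotation matrix whose columns are the frame's x, y, z axes.
In Python, from station import r gives the robot as it stands.
- The arm moves only by the tool drive_tool, never from a script. Its argument "steps" is one flat list of numbers, 7 for each row, row after row: the turn, a rotation vector about the tool's x, y, z in rad, then the shift along the tool's x, y, z in m, then the opening, from 0 (shut) to 1 (fully open). A call has 1 to 10 rows; each row shifts and turns the commanded pose from where the row before left it, along the tool's axes as they then stand; what a row does not reach is not made up. A row lasts 1/12 s, in which the tool goes at most 41.7 mm and 7.16 degrees, less where a joint would pass 70% of its speed; a pose out of reach is approached as far as the arm can. A call is refused whole if a number of a shift passes 0.0417 or a number of a turn 0.125, either way. A call with a gripper value outside its range is refused whole. The fingers move at their own pace and stop on an object; the grip force is fixed at half the most. Time passes only in rows, so rows that do not move let the fingers close. It gives the time, the measured TCP pose, the force, the opening and the grip force at its end, in the units of the state.
- r.sense(): the state, without advancing time (a new reading comes with each control period).
- r.capture(name): name is "side" or "top" or "wrist"; returns the picture (480x640x3 uint8, blue, green, red); there is no depth.
- r.camera_params(name): a dict with "camera_matrix" (3x3 intrinsics, pixels), "extrinsics" (4x4, takes a point from world to camera coordinates). Camera axes: x right, y down, z forward; pixel columns grow to the right and rows downward; lengths in m; the calibration is good to about 2 mm. A picture is of the moment at which its call begins: read the wrist's pose just before it. camera_params takes no time and is no camera call; for the wrist camera it gives the pose at the moment of the call.
- r.finish_job(): hands the job in; it is judged then, once.
The state is a dict: "time_s": time; "joints": joint angles; "joint_velocities": joint speeds; "effort": joint torques, N m; "tcp_pos": TCP position; "ee_rot": TCP orientation; "wrist_force": force on the tool from outside, world axes, zero at the start; "moment": the same for the moment, N m; "gripper_width": opening from 0.0 (shut) to 1.0 (fully open); "gripper_force": force on a finger pad.
Only numpy, scipy, OpenCV 4.12 (cv2) and the standard library are available. Lean on these libraries where they do the work, as an engineer would, in place of code of your own. Each camera call takes 0.05 s, during which the arm holds its last target. There are 200 camera calls.

### The job

Get the generator hook-up panel ready for its test leads: first put the red change-over lever upright in its middle 0 position, and leave it there while you take out every dust bung and put it in the light blue tray. The bungs sit too tight for a straight pull, so rock each one towards and away from the robot as you draw it up. When they are all in the tray, throw the lever fully over to position II, at the yellow mark on the robot's right; leave the other things on the bench where they are.

Things in the scene. Friction and masses are not known exactly. Their poses are not given: they have to be found in the camera images.
- panel: Generator hook-up panel: light grey sheet-steel box lying on its back, fixed to the bench, 270 (x) x 360 (y) x 60 mm high. Origin: centre of its underside; z up; x away from the robot (turned up to 0.15 rad). Its face is 60 mm above the bench. Four power sockets in a row at x = +70 mm; nearer the robot, at x = -88 mm, the change-over switch: dark body 88 x 130 mm, 34 mm high, with a lever.
- lever (a joint): Change-over lever, rad: 0 = upright, position 0 (white mark); +0.785 = fully over to the panel's +y (robot's left), position I (green mark); -0.785 = fully over to -y (robot's right), position II (yellow mark); stops at both ends. Swings about an axis along panel x, stiff (about 5 N at the handle), no clicks, stays where it is left. Starts on the I side.
- lever_grip (a point): Middle of the lever's red handle, 92 mm from the hinge. The handle is 18 mm thick along the hinge axis (panel x: pinch it this way), 26 mm wide in the swing direction, 46 mm long (69 to 115 mm from the hinge), on a thinner steel arm.
- lever_hinge (a point): Hinge of the lever: fixed on the panel at panel x = -88 mm, y = 0, 28 mm above the panel's face.
- socket1 (a point): Centre of the mouth of power socket 1, level with its rim, at panel y = -123 mm, 90 mm above the bench. Aluminium housing 64 (panel x) x 78 (panel y) mm, 30 mm high on the face; well 44 x 46 mm, 30 mm deep. Two brass spring strips along panel y, on its near and far walls, hold a bung; an empty socket has a black floor.
- socket2 (a point): Centre of the mouth of power socket 2, level with its rim, at panel y = -41 mm, 90 mm above the bench. Aluminium housing 64 (panel x) x 78 (panel y) mm, 30 mm high on the face; well 44 x 46 mm, 30 mm deep. Two brass spring strips along panel y, on its near and far walls, hold a bung; an empty socket has a black floor.
- socket3 (a point): Centre of the mouth of power socket 3, level with its rim, at panel y = +41 mm, 90 mm above the bench. Aluminium housing 64 (panel x) x 78 (panel y) mm, 30 mm high on the face; well 44 x 46 mm, 30 mm deep. Two brass spring strips along panel y, on its near and far walls, hold a bung; an empty socket has a black floor.
- socket4 (a point): Centre of the mouth of power socket 4, level with its rim, at panel y = +123 mm, 90 mm above the bench. Aluminium housing 64 (panel x) x 78 (panel y) mm, 30 mm high on the face; well 44 x 46 mm, 30 mm deep. Two brass spring strips along panel y, on its near and far walls, hold a bung; an empty socket has a black floor.
- bung1: Red dust bung, 88 mm long, 200 g, in any of the sockets or absent. Origin: centre of its foot; z along it to the blade. Shank 40 (x) x 22 (y), z 0 to 36; flange 60 x 52, z 36 to 42; flat grip blade 42 (x) x 16 thick (y) mm, z 42 to 88 mm. Home: foot on the well floor, 60 mm above the bench, flange 6 mm above the rim, x along the panel's y, y along the panel's x.
- bung1_mid (a point): Middle of bung 1, on its axis 44 mm above the foot. Two ribs along x at y = +-13, z = 10 mm catch under the spring strips. A straight pull jams (over 80 N). Rocked in its y-z plane (leaned some 0.25 rad with the foot pushed 3 mm the same way, then as far the other way) each rib in turn rides up past its strip (5 to 30 N); once its foot is 10 mm up it lifts out freely.
- bung2: Yellow dust bung, 88 mm long, 200 g, in any of the sockets or absent. Origin: centre of its foot; z along it to the blade. Shank 40 (x) x 22 (y), z 0 to 36; flange 60 x 52, z 36 to 42; flat grip blade 42 (x) x 16 thick (y) mm, z 42 to 88 mm. Home: foot on the well floor, 60 mm above the bench, flange 6 mm above the rim, x along the panel's y, y along the panel's x.
- bung2_mid (a point): Middle of bung 2, on its axis 44 mm above the foot. Two ribs along x at y = +-13, z = 10 mm catch under the spring strips. A straight pull jams (over 80 N). Rocked in its y-z plane (leaned some 0.25 rad with the foot pushed 3 mm the same way, then as far the other way) each rib in turn rides up past its strip (5 to 30 N); once its foot is 10 mm up it lifts out freely.
- bung3: Blue dust bung, 88 mm long, 200 g, in any of the sockets or absent. Origin: centre of its foot; z along it to the blade. Shank 40 (x) x 22 (y), z 0 to 36; flange 60 x 52, z 36 to 42; flat grip blade 42 (x) x 16 thick (y) mm, z 42 to 88 mm. Home: foot on the well floor, 60 mm above the bench, flange 6 mm above the rim, x along the panel's y, y along the panel's x.
- bung3_mid (a point): Middle of bung 3, on its axis 44 mm above the foot. Two ribs along x at y = +-13, z = 10 mm catch under the spring strips. A straight pull jams (over 80 N). Rocked in its y-z plane (leaned some 0.25 rad with the foot pushed 3 mm the same way, then as far the other way) each rib in turn rides up past its strip (5 to 30 N); once its foot is 10 mm up it lifts out freely.
- bung4: Black dust bung, 88 mm long, 200 g, in any of the sockets or absent. Origin: centre of its foot; z along it to the blade. Shank 40 (x) x 22 (y), z 0 to 36; flange 60 x 52, z 36 to 42; flat grip blade 42 (x) x 16 thick (y) mm, z 42 to 88 mm. Home: foot on the well floor, 60 mm above the bench, flange 6 mm above the rim, x along the panel's y, y along the panel's x.
- bung4_mid (a point): Middle of bung 4, on its axis 44 mm above the foot. Two ribs along x at y = +-13, z = 10 mm catch under the spring strips. A straight pull jams (over 80 N). Rocked in its y-z plane (leaned some 0.25 rad with the foot pushed 3 mm the same way, then as far the other way) each rib in turn rides up past its strip (5 to 30 N); once its foot is 10 mm up it lifts out freely.
- tray: Light blue open plastic tray, loose, 0.6 kg, 180 (x) x 190 (y) x 55 mm high, walls and floor 4 mm. Origin: centre of its underside, z up. To the left or the right of the panel. Room for all bungs standing on their feet or lying.
- parts_box: Bystander: open cardboard box of terminal blocks, 170 x 170 x 60 mm, on the other side of the panel. Origin: centre of its underside.
- contactor: Bystander: black contactor, 86 x 74 x 83 mm, behind the panel. Origin: centre of its underside.
- meter: Bystander: yellow multimeter lying flat, 160 x 78 x 45 mm, behind the panel. Origin: centre of its underside.
There are look-alikes about, which are no part of the job. Leave any pink look-alike of the bung2 alone. There is more than one size of the bung3; the job needs the larger.

How it is judged:
By the outcome, as a careful person would: the job done as asked, in the order asked, and still so for the second after the job is handed in, with the robot touching nothing.
Of bung1, bung2, bung3, bung4 only 3 to 4 are there at a start; the rules pass over those that are not, and their reading is None.
At some moment in a run one of tray may be knocked a few centimetres aside while the robot is not near it.
Once in a run the grip may slacken for a moment while it holds something.
It also fails if it takes over 210 s, if anything falls off the work surface, if the arm or the gripper's body presses on something with over 40 N, if the wrist force passes 120 N, or if a joint passes its speed limit or range.

## Working session

There is one attempt and no reset: what is moved stays moved. The work goes in short steps, Python scripts to look and compute and a tool call to move; the robot and the scene stay as the last step left them, time stands still between calls to the robot, and variables do not carry over. Pictures are saved under pics/ and viewed, at most 14 in all, crops included, and the job is handed in when it is done.

Besides the shell and the picture viewer there is one more tool, called after "Request:" as name(argument=value, ...) on one line, values as JSON. drive_tool: Moves the arm, as the interface text tells. Its arguments: {"type":"object","properties":{"steps":{"type":"array"}},"required":["steps"]}

```bash
mkdir -p pics; ls; python3 - <<'E'
from station import r
import cv2
for n in ("top","side"):
    im=r.capture(n); cv2.imwrite(f"pics/{n}0.png",im)
    p=r.camera_params(n); print(n,p)
s=r.sense(); print(s)
E
```

```text
pics
top {'camera_matrix': array([[490.25984804,   0.        , 318.82415953],
       [  0.        , 490.25984804, 242.30127276],
       [  0.        ,   0.        ,   1.        ]]), 'extrinsics': array([[-5.36556820e-03, -9.99984399e-01, -1.55290279e-03,
         2.67832146e-02],
       [-9.92178966e-01,  5.51733925e-03, -1.24701477e-01,
         6.42043678e-01],
       [ 1.24708100e-01,  8.71663198e-04, -9.92193091e-01,
         1.05072705e+00],
       [ 0.00000000e+00,  0.00000000e+00,  0.00000000e+00,
         1.00000000e+00]])}
side {'camera_matrix': array([[581.34714045,   0.        , 324.71867118],
       [  0.        , 581.34714045, 236.10401378],
       [  0.        ,   0.        ,   1.        ]]), 'extrinsics': array([[-0.77533891, -0.6314652 , -0.01006351,  0.51762868],
       [-0.42009484,  0.52757684, -0.73836508,  0.36410537],
       [ 0.47156113, -0.56825555, -0.67432613,  1.14469492],
       [ 0.        ,  0.        ,  0.        ,  1.        ]])}
{'time_s': 0.1, 'joints': array([-6.14446545e+01,  2.20894478e+01,  3.89352607e-01, -2.54925612e-02,
       -6.84129242e+01, -1.48166542e+01]), 'joint_velocities': array([ 0.0336623 , -0.12683112,  0.21229959,  0.06675983, -0.05252579,
       -0.04642866]), 'effort': array([-4.86650133e-04, -3.91689062e+01,  1.87932783e+01,  4.23195720e+00,
        1.33742852e-02, -7.88714169e-05]), 'tcp_pos': array([ 0.14833889, -0.60663361,  0.24054785]), 'ee_rot': array([[-9.71427894e-01, -2.37334175e-01, -5.79486608e-04],
       [-2.37334859e-01,  9.71425982e-01,  1.93034019e-03],
       [ 1.04792649e-04,  2.01271868e-03, -9.99997969e-01]]), 'wrist_force': array([ 0.32261103, -0.46770982, -0.24354384]), 'moment': array([ 0.02737932,  0.00160864, -0.03222685]), 'gripper_force': 0.0, 'gripper_width': 0.9979961997298074}
```

View pics/top0.png

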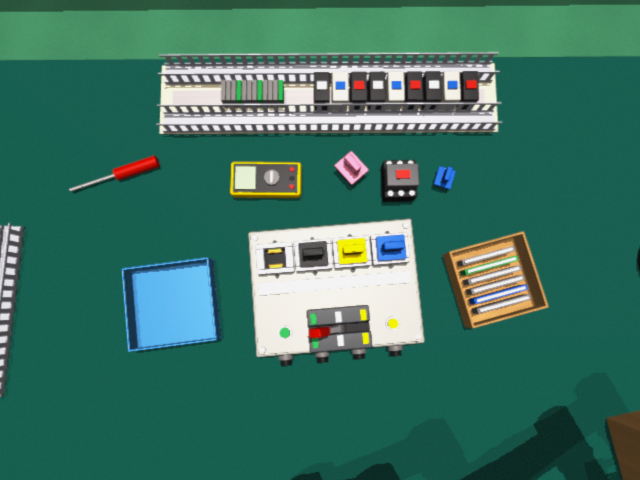

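View pics/side0.png

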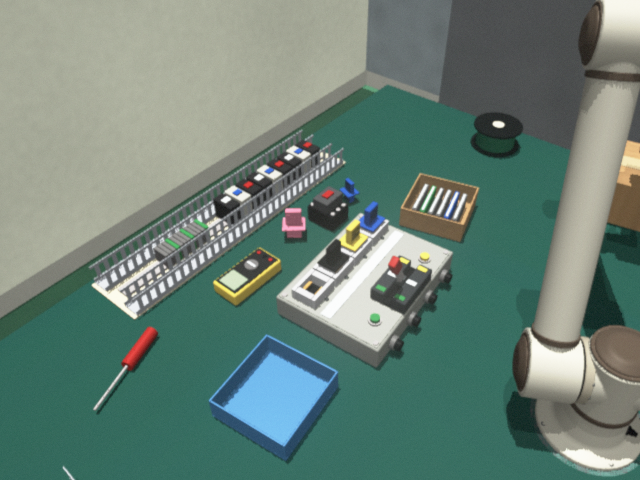

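The top view shows the sockets from left to right: socket 4 empty (275,257), socket 3 black (315,253), socket 2 yellow (351,250), socket 1 blue (391,247). There is no red bung. The lever's red handle is at (318,333) on the I side, and the tray is at (170,305).

Candidates for bung3: blue in socket 1 (391,247), or the small blue at (445,178). The one in the socket fits, as it is the larger. For bung2: yellow at (351,250), because the pink one at (351,168) is the look-alike.

```bash
cat > h.py <<'E'
from station import r
import numpy as np, cv2
from scipy.spatial.transform import Rotation as R
def ray(n,uv,z,p=None):
    p=p or r.camera_params(n);K=p["camera_matrix"];E=p["extrinsics"]
    uv=np.atleast_2d(uv).astype(float)
    d=np.c_[uv,np.ones(len(uv))]@np.linalg.inv(K).T@E[:3,:3]
    c=-E[:3,:3].T@E[:3,3]
    return c+d*((z-c[2])/d[:,2])[:,None]
def proj(n,X,p=None):
    p=p or r.camera_params(n);X=np.atleast_2d(X)
    q=(X@p["extrinsics"][:3,:3].T+p["extrinsics"][:3,3])@p["camera_matrix"].T
    return q[:,:2]/q[:,2:]
def blob(m,k=3):
    m=cv2.morphologyEx(m,cv2.MORPH_CLOSE,np.ones((k,k),np.uint8))
    cs=cv2.findContours(m,cv2.RETR_EXTERNAL,cv2.CHAIN_APPROX_NONE)[0]
    return max(cs,key=cv2.contourArea)
def report(P,Rd):
    """tool-frame shift and rotvec from the present pose to P,Rd"""
    s=r.sense();A=s["ee_rot"]
    print("pos",s["tcp_pos"].round(4),"shift_tool",(A.T@(np.array(P)-s["tcp_pos"])).round(4),"rotvec",R.from_matrix(A.T@Rd).as_rotvec().round(4))
E
python3 - <<'E'
from h import *
im=cv2.imread("pics/top0.png");h=cv2.cvtColor(im,cv2.COLOR_BGR2HSV)
m=((h[...,1]<60)&(h[...,2]>130)).astype(np.uint8)*255
m[:205]=0;m[:,:230]=0;m[:,440:]=0
c=blob(m,9);q=cv2.boxPoints(cv2.minAreaRect(cv2.convexHull(c)));ap=cv2.approxPolyDP(cv2.convexHull(c),8,True)[:,0]
print("panel",ap,ray("top",ap,.06).round(4),ray("top",q,.06).round(4))
m=cv2.inRange(h,(98,90,60),(112,255,255));m[:,230:]=0
c=blob(m,5);ap=cv2.approxPolyDP(cv2.convexHull(c),8,True)[:,0]
print("tray",ap,ray("top",ap,.055).round(4))
for n,lo,hi,z in(("yel",(24,150,120),(34,255,255),.148),("blue",(105,150,90),(120,255,255),.148)):
    m=cv2.inRange(h,lo,hi);m[:225]=0;m[280:]=0;m[:,335:375]*=(n=="yel");m[:,:330]=0;m[:,412:]=0
    c=blob(m);rc=cv2.minAreaRect(c);print(n,rc,ray("top",rc[0],.105).round(4))
cv2.imwrite("pics/crop0.png",cv2.resize(im[150:360,240:470],None,fx=2.8,fy=2.8,interpolation=2))
E
```

```text
panel [[411 220]
 [423 342]
 [256 355]
 [249 232]] [[ 0.6879 -0.1795  0.06  ]
 [ 0.4245 -0.1974  0.06  ]
 [ 0.3992  0.158   0.06  ]
 [ 0.6633  0.1761  0.06  ]] [[ 0.6638  0.1835  0.06  ]
 [ 0.6931 -0.1859  0.06  ]
 [ 0.4132 -0.2009  0.06  ]
 [ 0.3856  0.1566  0.06  ]]
tray [[211 259]
 [221 337]
 [128 351]
 [121 269]] [[0.6048 0.2592 0.055 ]
 [0.4369 0.234  0.055 ]
 [0.4085 0.4322 0.055 ]
 [0.584  0.4551 0.055 ]]
yel ((351.8316955566406, 250.8168487548828), (24.278907775878906, 27.761537551879883), 84.2894058227539) [[ 0.6157 -0.0456  0.105 ]]
blue ((390.697998046875, 247.480224609375), (23.582380294799805, 27.562530517578125), 84.2894058227539) [[ 0.6223 -0.1268  0.105 ]]
```

View pics/crop0.png

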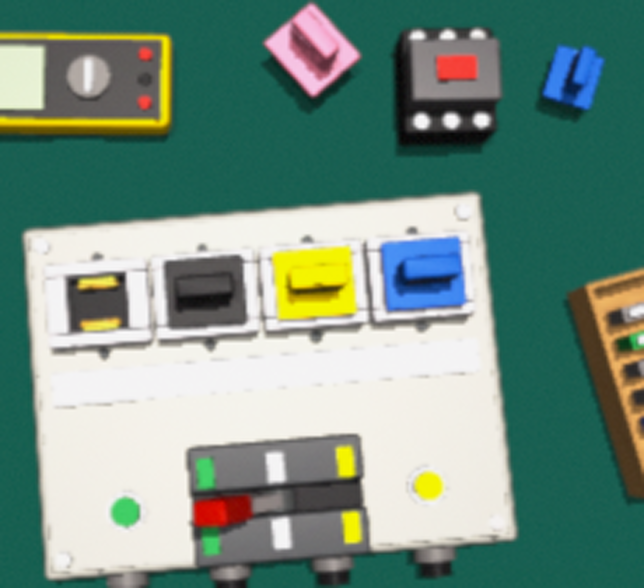

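The crop confirms it: the large blue bung in socket 1 is the one wanted. The small blue one and the pink one lie loose on the bench. Panel centre is about (0.5435, -0.010), yaw about 0.070. Moving now, starting with a yaw turn.

Request:
drive_tool(steps=[0,0,-0.125,0,0,-0.006,1,0,0,-0.125,0,0,-0.006,1,0,0,-0.125,0,0,-0.006,1,0,0,-0.125,0,0,-0.006,1,0,0,-0.125,0,0,-0.006,1,0,0,-0.125,0,0,-0.006,1,0,0,-0.125,0,0,-0.006,1,0,0,-0.125,0,0,-0.006,1,0,0,-0.125,0,0,-0.006,1,0,0,-0.125,0,0,-0.006,1])

```text
time_s: 0.93
tcp_pos: [0.1484, -0.6068, 0.3012]
ee_rot: [[-0.075, -0.997, -0.0], [-0.997, 0.075, 0.001], [-0.001, 0.0, -1.0]]
wrist_force: [-0.5, -0.2, -0.4]
gripper_width: 1.006
gripper_force: 0.0
```

```bash
cat >> h.py <<'E'
yaw=.070; C=np.array([.5435,-.010,0])
px=np.array([np.cos(yaw),np.sin(yaw),0]);py=np.array([-np.sin(yaw),np.cos(yaw),0]);pz=np.array([0,0,1.])
def P(x,y,z): return C+px*x+py*y+pz*z
R0=np.c_[-py,-px,-pz]
def tilt(th): return R0@R.from_rotvec([0,th,0]).as_matrix()
def grip(th,d=.092): return P(-.088,0,.088)+d*(np.sin(th)*py+np.cos(th)*pz)
E
python3 - <<'E'
from h import *
im=cv2.imread("pics/top0.png");h=cv2.cvtColor(im,cv2.COLOR_BGR2HSV)
m=cv2.inRange(h,(0,150,60),(8,255,255))|cv2.inRange(h,(172,150,60),(180,255,255));m[:300]=0;m[360:]=0
c=blob(m);print(cv2.boundingRect(c),cv2.minAreaRect(c))
for th in(.4,.6,.7,.785):print(th,proj("top",[grip(th,d) for d in(.069,.092,.115)]).round(1).tolist())
report(grip(.7,.17),tilt(.7)); s=r.sense();print(s["joints"].round(1),s["time_s"])
E
```

```text
(309, 327, 21, 11) ((319.0, 332.0), (10.0, 20.0), 90.0)
0.4 [[325.7, 330.9], [321.2, 331.9], [316.4, 332.9]]
0.6 [[319.5, 331.2], [312.8, 332.2], [305.8, 333.3]]
0.7 [[316.8, 331.3], [309.1, 332.4], [301.1, 333.5]]
0.785 [[314.6, 331.3], [306.2, 332.4], [297.5, 333.6]]
pos [ 0.1484 -0.6068  0.3012] shift_tool [-0.7202 -0.2465  0.084 ] rotvec [ 0.051   0.7    -0.1388]
[-61.4  20.2   6.2  -0.  -76.1  57.2] 0.9333
```

Request:
drive_tool(steps=[0,0,-0.07,0,0,0,1,0,0,-0.069,0,0,0,1,0,0,0,-0.0345,-0.0185,0,1,0,0,0,-0.0345,-0.0185,0,1,0,0,0,-0.0345,-0.0185,0,1,0,0,0,-0.0345,-0.0185,0,1,0,0,0,-0.0345,-0.0185,0,1,0,0,0,-0.0345,-0.0185,0,1,0,0,0,-0.0345,-0.0185,0,1,0,0,0,-0.0345,-0.0185,0,1])

```text
time_s: 1.77
tcp_pos: [0.2802, -0.3211, 0.3012]
ee_rot: [[0.057, -0.998, -0.0], [-0.998, -0.057, 0.0], [-0.0, 0.0, -1.0]]
wrist_force: [1.8, 0.2, -0.3]
gripper_width: 0.997
gripper_force: 0.0
```

Request:
drive_tool(steps=[0,0,0,-0.0345,-0.0185,0,1,0,0,0,-0.0345,-0.0185,0,1,0,0,0,-0.0345,-0.0185,0,1,0,0,0,-0.0345,-0.0185,0,1,0,0,0,-0.0345,-0.0185,0,1,0,0,0,-0.0345,-0.0185,0,1,0,0,0,-0.0345,-0.0185,0,1,0,0,0,-0.0345,-0.0185,0,1,0,0,0,-0.0345,-0.0185,0,1,0,0,0,-0.016,-0.015,0,1])

```text
time_s: 2.6
tcp_pos: [0.443, 0.0167, 0.3014]
ee_rot: [[0.061, -0.998, 0.0], [-0.998, -0.061, 0.001], [-0.001, -0.0, -1.0]]
wrist_force: [-0.1, 0.5, 1.0]
gripper_width: 1.005
gripper_force: 0.0
```

```bash
python3 - <<'E'
from h import *
p=r.camera_params("wrist");cv2.imwrite("pics/w1.png",r.capture("wrist"));np.savez("w1.npz",**p)
report(grip(.42,.17),tilt(.42)); report(grip(.42,.17),R0);print(r.sense()["time_s"],p)
E
```

```text
pos [0.4454 0.0179 0.301 ] shift_tool [-0.0347 -0.0076  0.0578] rotvec [ 0.0005  0.4204 -0.0075]
pos [0.4454 0.0179 0.301 ] shift_tool [-0.0347 -0.0076  0.0578] rotvec [-0.0011  0.0004 -0.0074]
2.65 {'camera_matrix': array([[332.57185808,   0.        , 315.06571806],
       [  0.        , 332.57185808, 238.25835261],
       [  0.        ,   0.        ,   1.        ]]), 'extrinsics': array([[-9.98110778e-01, -6.14391831e-02, -3.17923507e-04,
         4.42789908e-01],
       [-5.95466564e-02,  9.66065128e-01,  2.51341132e-01,
        -3.51320402e-02],
       [-1.51350590e-02,  2.50885224e-01, -9.67898514e-01,
         4.50717548e-01],
       [ 0.00000000e+00,  0.00000000e+00,  0.00000000e+00,
         1.00000000e+00]])}
```

View pics/w1.png

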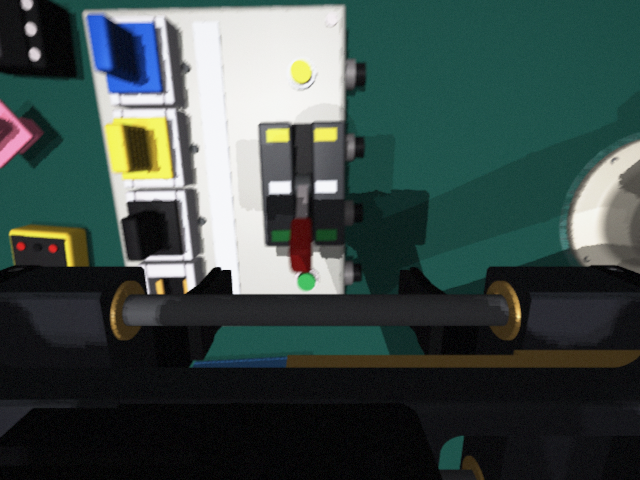

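The wrist view shows the handle at about (301,245) leaning to I, the switch body around (303,185), and the panel's near edge at u≈345.

```bash
python3 - <<'E'
from h import *
p=dict(np.load("w1.npz"))
im=cv2.imread("pics/w1.png");h=cv2.cvtColor(im,cv2.COLOR_BGR2HSV)
m=cv2.inRange(h,(0,150,40),(8,255,255))|cv2.inRange(h,(172,150,40),(180,255,255));m[:200]=0;m[290:]=0;m[:,:260]=0;m[:,400:]=0
c=blob(m);print("red",cv2.boundingRect(c))
for th in(.4,.5,.6,.7):print(th,proj("",[grip(th,d)+w*.013*(np.cos(th)*py-np.sin(th)*pz) for d in(.069,.115) for w in(-1,1)],p).round(1).tolist())
m=((h[...,1]<60)&(h[...,2]>130)).astype(np.uint8)*255;m[290:]=0;m[:,370:]=0
for v in(60,110,190,240): 
    u=np.where(m[v])[0].max();print("near edge",v,u,ray("",(u,v),.06,p).round(4),(R0.T@(ray("",(u,v),.06,p)[0]-C)).round(4))
for n,lo,hi in(("Y",(22,150,120),(34,255,255)),("G",(50,150,60),(75,255,255))):
    mm=cv2.inRange(h,lo,hi);mm[:,:255]=0;mm[100:265]=0;mm[292:]=0
    x,y,w,hh=cv2.boundingRect(blob(mm));q=ray("",(x+w/2,y+hh/2),.064,p)[0];print(n,(x,y,w,hh),(R0.T@(q-C)).round(4))
# switch body
m=(h[...,2]<110).astype(np.uint8)*255;m[:,:258]=0;m[:,346:]=0;m[:118]=0;m[250:]=0
E
```

```text
red (290, 217, 22, 55)
0.4 [[302.5, 210.8], [303.4, 234.5], [300.9, 243.3], [302.0, 268.3]]
0.5 [[302.8, 218.0], [303.7, 239.3], [301.4, 255.4], [302.5, 276.8]]
0.6 [[303.0, 224.6], [303.9, 243.3], [301.9, 265.9], [303.0, 283.7]]
0.7 [[303.2, 230.6], [304.2, 246.5], [302.4, 274.9], [303.5, 289.0]]
near edge 60 344 [[ 0.4222 -0.1471  0.06  ]] [ 0.1282  0.1306 -0.06  ]
near edge 110 343 [[ 0.4192 -0.0978  0.06  ]] [ 0.0789  0.1302 -0.06  ]
near edge 190 337 [[ 0.4189 -0.011   0.06  ]] [-0.0077  0.1243 -0.06  ]
near edge 240 264 [[0.5016 0.0538 0.06  ]] [-0.0666  0.0373 -0.06  ]
Y (300, 78, 10, 5) [ 0.108   0.0894 -0.064 ]
G (299, 273, 16, 16) [-0.1179  0.0882 -0.064 ]
```

Request:
drive_tool(steps=[0,0,-0.0075,-0.0204,-0.004,0.03,1,0,0,0,-0.0204,-0.0039,0.0307,1,0,0.115,0,0,0,0,1,0,0.115,0,0,0,0,1,0,0.115,0,0,0,0,1,0,0.115,0,0,0,0,1,0,0,0,0,0,0,1])

```text
time_s: 3.23
tcp_pos: [0.4472, 0.0556, 0.239]
ee_rot: [[0.064, -0.998, 0.028], [-0.891, -0.07, -0.449], [0.45, 0.004, -0.893]]
wrist_force: [-0.7, 0.5, -1.2]
gripper_width: 0.996
gripper_force: 0.0
```

```bash
python3 - <<'E'
from h import *
report(grip(.46,.092),tilt(.46))
p=r.camera_params("wrist");im=r.capture("wrist");cv2.imwrite("pics/w2.png",im)
h=cv2.cvtColor(im,cv2.COLOR_BGR2HSV)
m=cv2.inRange(h,(0,150,40),(8,255,255))|cv2.inRange(h,(172,150,40),(180,255,255));m[:,:200]=0;m[:,450:]=0
c=blob(m);print("red",cv2.boundingRect(c),proj("",[grip(.46,.069),grip(.46,.115)],p).round(1).tolist())
E
```

```text
pos [0.4472 0.0556 0.239 ] shift_tool [-0.0029 -0.0037  0.0753] rotvec [ 0.0037 -0.0071  0.0018]
red (295, 234, 28, 53) [[309.5, 250.2], [308.5, 270.8]]
```

View pics/w2.png

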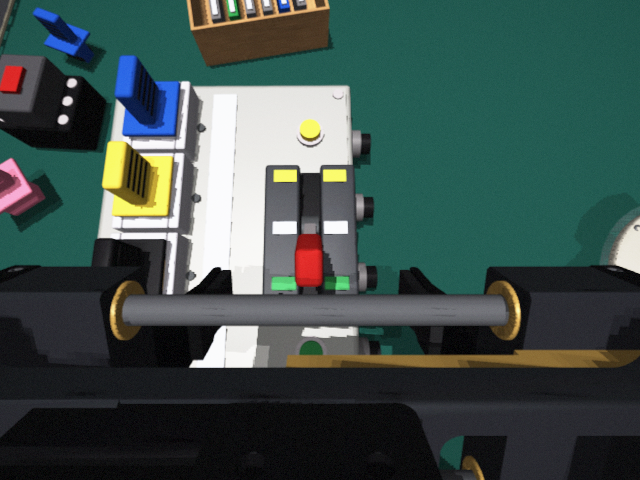

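The red handle at (309,260) sits between the fingers. Advancing and gripping.

Request:
drive_tool(steps=[0,0,0,-0.001,-0.001,0.019,1,0,0,0,-0.001,-0.001,0.019,1,0,0,0,-0.001,-0.001,0.019,1,0,0,0,0,-0.0005,0.018,1,0,0,0,0,0,0,0,0,0,0,0,0,0,0,0,0,0,0,0,0,0,0,0,0,0,0,0,0,0,0,0,0,0,0,0])

```text
time_s: 4.03
tcp_pos: [0.454, 0.025, 0.1733]
ee_rot: [[0.058, -0.998, 0.031], [-0.895, -0.066, -0.441], [0.443, -0.002, -0.897]]
wrist_force: [-0.6, -0.6, 0.2]
gripper_width: 0.706
gripper_force: 0.0
```

```bash
python3 - <<'E'
from h import *
report(grip(0,.092),tilt(0));s=r.sense();print(s["wrist_force"].round(1),s["gripper_width"],s["gripper_force"])
E
```

```text
pos [0.454  0.025  0.1733] shift_tool [0.0399 0.0009 0.0122] rotvec [-0.0012 -0.4584 -0.0047]
[-0.6 -0.6  0.2] 0.7061108054863209 0.0
```

Request:
drive_tool(steps=[0,0,0,0,0,0.001,0,0,0,0,0,0,0.001,0,0,0,0,0,0,0,0,0,0,0,0,0,0,0,0,0,0,0,0,0,0,0,0,0,0,0,0,0,0,0,0,0,0,0,0,0,0,0,0,0,0,0,0,0,0,0,0,0,0,0,0,0,0,0,0,0])

```text
time_s: 4.87
tcp_pos: [0.4537, 0.0236, 0.1705]
ee_rot: [[0.059, -0.998, 0.03], [-0.894, -0.066, -0.443], [0.444, -0.0, -0.896]]
wrist_force: [2.2, -2.7, -0.8]
gripper_width: 0.203
gripper_force: 30.0
```

Request:
drive_tool(steps=[0,-0.115,0,0.0106,0,0.0006,0,0,-0.115,0,0.0106,0,0.0006,0,0,-0.115,0,0.0106,0,0.0006,0,0,-0.115,0,0.0106,0,0.0006,0,0,0,0,0,0,0,0,0,0,0,0,0,0,0])

```text
time_s: 5.37
tcp_pos: [0.4569, -0.018, 0.1801]
ee_rot: [[0.061, -0.998, 0.002], [-0.998, -0.061, 0.002], [-0.002, -0.002, -1.0]]
wrist_force: [3.1, 1.3, -3.7]
gripper_width: 0.204
gripper_force: 29.9
```

```bash
python3 - <<'E'
from h import *
report(grip(0,.092),tilt(0));s=r.sense();print(s["wrist_force"].round(1),s["gripper_width"],s["gripper_force"])
cv2.imwrite("pics/t2.png",r.capture("top")[215:365,235:435].repeat(3,0).repeat(3,1))
E
```

```text
pos [ 0.4569 -0.018   0.1801] shift_tool [-0.002   0.0011  0.0001] rotvec [-0.0018  0.0015 -0.0093]
[ 3.1  1.3 -3.7] 0.2043687253296152 29.933364540338516
```

View pics/t2.png

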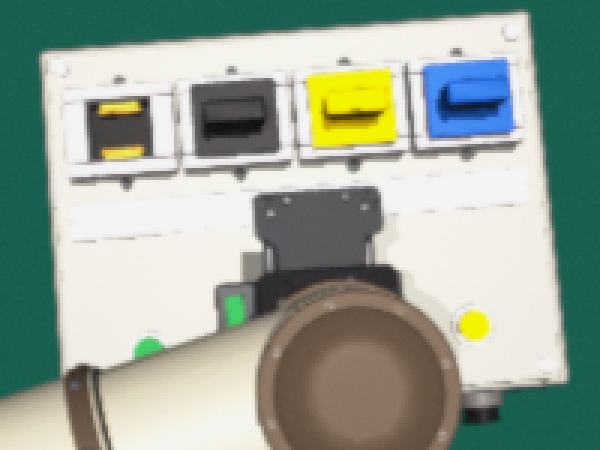

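The gripper covers the lever, and the pose readings put it at about 0. Releasing, rising and moving over the blue bung.

Request:
drive_tool(steps=[0,0,0,0,0,0,0.5,0,0,0,0,0,0,0.5,0,0,0,0,0,0,0.5,0,0,0,0,0,0,0.5,0,0,-0.0046,0,0,-0.03,0.5,0,0,-0.0046,0,0,-0.03,0.5,0,0,0,0,0,-0.03,0.5,0,0,0,0.02,-0.02,0,0.5,0,0,0,0.02,-0.03,0,0.5,0,0,0,0.02,-0.03,0,0.5])

```text
time_s: 6.25
tcp_pos: [0.5409, -0.0713, 0.2717]
ee_rot: [[0.077, -0.997, 0.002], [-0.997, -0.077, 0.0], [0.0, -0.002, -1.0]]
wrist_force: [1.0, 0.7, -0.1]
gripper_width: 0.502
gripper_force: 0.0
```

Request:
drive_tool(steps=[0,0,0,0.03,-0.025,0,0.5,0,0,0,0.03,-0.025,0,0.5,0,0,0,0.003,-0.01,0,0.5,0,0,0,0,0,0,0.5])

```text
time_s: 6.58
tcp_pos: [0.6064, -0.1308, 0.2684]
ee_rot: [[0.073, -0.997, -0.003], [-0.997, -0.073, -0.001], [0.001, 0.003, -1.0]]
wrist_force: [-1.2, 0.4, -0.5]
gripper_width: 0.495
gripper_force: 0.0
```

```bash
python3 - <<'E'
from h import *
report(P(.07,-.123,.130),R0)
p=r.camera_params("wrist");im=r.capture("wrist");cv2.imwrite("pics/w3.png",im)
h=cv2.cvtColor(im,cv2.COLOR_BGR2HSV)
m=cv2.inRange(h,(105,150,40),(125,255,255));m[:,:200]=0;m[:,450:]=0
c=blob(m);print(cv2.boundingRect(c),proj("",[P(.07+a,-.123+b,z) for a,b,z in((-.008,0.021,.148),(-.008,-.021,.148),(.008,.021,.148),(.008,-.021,.148),(-.026,.03,.102),(-.026,-.03,.102),(.026,.03,.102),(.026,-.03,.102))],p).round().tolist())
im=r.capture("top");h=cv2.cvtColor(im,cv2.COLOR_BGR2HSV)
m=cv2.inRange(h,(0,150,60),(8,255,255))|cv2.inRange(h,(172,150,60),(180,255,255));m[:300]=0;m[360:]=0
c=blob(m);print("lever",cv2.boundingRect(c),[proj("top",[grip(t,.115)+w*.013*(np.cos(t)*py-np.sin(t)*pz) for w in(-1,1)]).round(1).tolist() for t in(-.05,0,.05)])
E
```

```text
pos [ 0.6064 -0.1308  0.2684] shift_tool [-0.002  -0.0161  0.1383] rotvec [ 0.0026 -0.0005  0.0027]
(269, 198, 54, 67) [[305.0, 265.0], [305.0, 216.0], [286.0, 265.0], [285.0, 216.0], [325.0, 258.0], [325.0, 197.0], [271.0, 258.0], [269.0, 197.0]]Traceback (most recent call last):
  File "<stdin>", line 9, in <module>
  File "h.py", line 17, in blob
    return max(cs,key=cv2.contourArea)
ValueError: max() iterable argument is empty
```

View pics/w3.png

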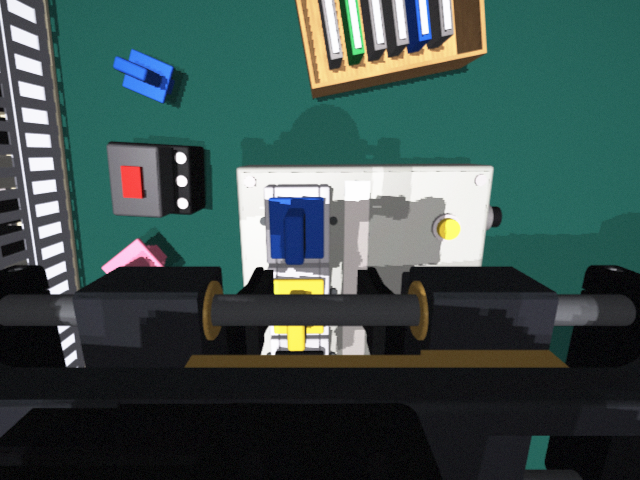

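The blue bung's outline matches the prediction to a pixel or two. The lever is hidden from the top camera. Descending and gripping, and working out the rocking rows alongside.

Request:
drive_tool(steps=[0,0,0.0027,-0.002,-0.016,0.03,0.5,0,0,0,0,0,0.036,0.5,0,0,0,0,0,0.036,0.5,0,0,0,0,0,0.036,0.5,0,0,0,0,0,0,0,0,0,0,0,0,0,0,0,0,0,0,0,0,0,0,0,0,0,0,0,0,0,0,0,0,0,0,0,0,0,0,0,0,0,0])

```text
time_s: 7.52
tcp_pos: [0.6222, -0.1263, 0.1351]
ee_rot: [[0.072, -0.997, 0.005], [-0.997, -0.072, -0.0], [0.001, -0.005, -1.0]]
wrist_force: [0.2, 0.8, 4.2]
gripper_width: 0.177
gripper_force: 29.9
```

```bash
python3 - <<'E'
from h import *
report(P(.07,-.123,.130),R0);s=r.sense();print(s["wrist_force"].round(1),s["gripper_width"],s["gripper_force"])
# rows: (phi, foot along px mm, foot up mm)
seq=[(0,0,0),(-.125,1.5,1.5),(-.25,3,4),(-.25,3,4.5),(-.125,1.5,5),(0,0,5.5),(.125,-1.5,6),(.25,-3,7.5),(.25,-3,8),(.125,-1.5,9),(0,0,10),(-.125,1.5,11),(-.25,3,12),(-.125,1.5,12.5),(0,0,13),(.125,-1.5,13.5),(.25,-3,14),(.125,-1.5,15),(0,0,16)]
L=.07;o=None
for f,fx,fu in seq:
    Q=R.from_rotvec([f,0,0]).as_matrix();t=np.array([0,-fx/1e3,L-fu/1e3])-Q@[0,0,L]
    if o: print(round(f-o[2],3),(o[0].T@(t-o[1])).round(4)[1:])
    o=(Q,t,f)
E
```

```text
pos [ 0.6222 -0.1263  0.1351] shift_tool [0.0014 0.0004 0.0051] rotvec [-0.0054 -0.0006  0.0025]
[0.2 0.8 4.2] 0.17671869307592666 29.90282192680752
-0.125 [-0.0102 -0.001 ]
-0.125 [-0.0099 -0.0021]
0.0 [ 0.0001 -0.0005]
0.125 [0.0103 0.0004]
0.125 [0.0103 0.0002]
0.125 [0.0102 0.    ]
0.125 [ 0.01   -0.0011]
0.0 [-0.0001 -0.0005]
-0.125 [-0.0104 -0.0001]
-0.125 [-0.0103 -0.0003]
-0.125 [-0.0102 -0.0005]
-0.125 [-0.0101 -0.0006]
0.125 [0.0103 0.0004]
0.125 [0.0103 0.0002]
0.125 [0.0102 0.    ]
0.125 [ 0.0102 -0.0001]
-0.125 [-0.0104 -0.0001]
-0.125 [-0.0103 -0.0003]
```

Request:
drive_tool(steps=[-0.125,0,0,0,-0.0108,-0.001,0,-0.125,0,0,0,-0.0105,-0.002,0,0,0,0,0,0,-0.0005,0])

```text
time_s: 7.77
tcp_pos: [0.6292, -0.1264, 0.132]
ee_rot: [[0.071, -0.952, -0.299], [-0.997, -0.068, -0.021], [-0.0, 0.3, -0.954]]
wrist_force: [-34.4, -2.3, 13.9]
gripper_width: 0.243
gripper_force: 29.8
```

Request:
drive_tool(steps=[0.125,0,0,0,0.0109,0.0004,0,0.125,0,0,0,0.0109,0.0002,0,0.125,0,0,0,0.0108,0,0,0.125,0,0,0,0.0106,-0.0011,0,0,0,0,0,0,-0.0005,0])

```text
time_s: 8.18
tcp_pos: [0.5967, -0.1282, 0.1357]
ee_rot: [[0.07, -0.963, 0.259], [-0.998, -0.067, 0.019], [-0.001, -0.26, -0.966]]
wrist_force: [21.8, -1.9, -30.4]
gripper_width: 0.203
gripper_force: 28.8
```

Request:
drive_tool(steps=[-0.125,0,0,0,-0.011,-0.0001,0,-0.125,0,0,0,-0.0109,-0.0003,0,-0.125,0,0,0,-0.0108,-0.0005,0,-0.125,0,0,0,-0.0107,-0.0006,0,0,0,0,0,0,0,0])

```text
time_s: 8.6
tcp_pos: [0.6296, -0.1263, 0.1337]
ee_rot: [[0.07, -0.952, -0.298], [-0.998, -0.067, -0.019], [-0.002, 0.299, -0.954]]
wrist_force: [-30.6, -4.6, -4.5]
gripper_width: 0.24
gripper_force: 28.6
```

Request:
drive_tool(steps=[0.125,0,0,0,0.0109,0.0004,0,0.125,0,0,0,0.0109,0.0002,0,0.125,0,0,0,0.0108,0,0,0.125,0,0,0,0.0108,-0.0001,0,0,0,0,0,0,0,0])

```text
time_s: 9.02
tcp_pos: [0.5945, -0.128, 0.1386]
ee_rot: [[0.069, -0.964, 0.256], [-0.998, -0.066, 0.02], [-0.003, -0.256, -0.967]]
wrist_force: [23.5, -1.1, -36.0]
gripper_width: 0.211
gripper_force: 29.8
```

Request:
drive_tool(steps=[0,0,0,0,0,0,0,0,0,0,0,0,0,0,0,0,0,0,0,0,0])

```text
time_s: 9.27
tcp_pos: [0.5976, -0.1276, 0.1395]
ee_rot: [[0.07, -0.967, 0.245], [-0.998, -0.067, 0.019], [-0.002, -0.245, -0.969]]
wrist_force: [9.7, -2.1, -23.9]
gripper_width: 0.191
gripper_force: 29.2
```

```bash
python3 - <<'E'
from h import *
im=r.capture("side");cv2.imwrite("pics/s3.png",cv2.resize(im[170:330,280:470],None,fx=3,fy=3,interpolation=2))
s=r.sense();print(s["moment"],s["wrist_force"],s["tcp_pos"],R.from_matrix(R0.T@s["ee_rot"]).as_rotvec())
E
```

```text
[-0.81132694 -1.0102657  -0.15044186] [ 10.74947774  -1.78281124 -23.45274713] [ 0.59776517 -0.12764479  0.1395472 ] [ 2.48125443e-01 -2.24863773e-03  1.64264114e-04]
```

View pics/s3.png

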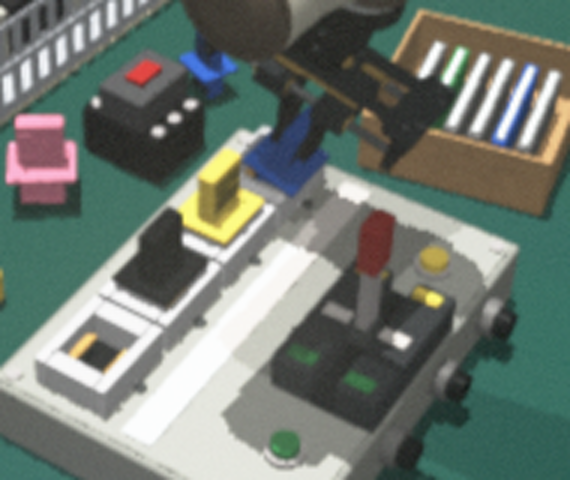

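The side view shows the lever upright and the blue bung leaning towards the robot. The arm needs time to settle, so I'll rock with pauses and check the state.

Request:
drive_tool(steps=[0,0,0,0,-0.002,-0.001,0,0,0,0,0,0,-0.001,0,0,0,0,0,0,0,0,0,0,0,0,0,0,0])

```text
time_s: 9.65
tcp_pos: [0.5984, -0.1275, 0.1399]
ee_rot: [[0.069, -0.968, 0.242], [-0.998, -0.067, 0.02], [-0.003, -0.243, -0.97]]
wrist_force: [11.9, -2.4, -31.3]
gripper_width: 0.19
gripper_force: 29.8
```

Request:
drive_tool(steps=[-0.1,0,0,0,-0.0085,-0.0006,0,-0.1,0,0,0,-0.0085,-0.0006,0,-0.1,0,0,0,-0.0085,-0.0006,0,-0.1,0,0,0,-0.0085,-0.0006,0,-0.1,0,0,0,-0.0085,-0.0006,0,0,0,0,0,0,0,0,0,0,0,0,0,0,0,0,0,0,0,0,0,0])

```text
time_s: 10.32
tcp_pos: [0.6399, -0.1253, 0.1473]
ee_rot: [[0.07, -0.965, -0.253], [-0.998, -0.068, -0.016], [-0.001, 0.254, -0.967]]
wrist_force: [-2.8, -1.8, -7.4]
gripper_width: 0.181
gripper_force: 30.0
```

Request:
drive_tool(steps=[0,0,0,0,0,-0.002,0,0,0,0,0,0,-0.001,0,0,0,0,0,0,0,0,0,0,0,0,0,0,0])

```text
time_s: 10.65
tcp_pos: [0.6437, -0.1246, 0.1573]
ee_rot: [[0.072, -0.968, -0.24], [-0.997, -0.07, -0.018], [0.0, 0.241, -0.971]]
wrist_force: [0.5, 0.2, -1.9]
gripper_width: 0.178
gripper_force: 30.0
```

Free: only the bung's weight is left on the wrist. Bringing it upright and lifting.

Request:
drive_tool(steps=[0.06,0,0,0,0,-0.025,0,0.06,0,0,0,0,-0.03,0,0.06,0,0,0,0,-0.03,0,0.06,0,0,0,0,-0.02,0,0,0,0,0,0,0,0])

```text
time_s: 11.07
tcp_pos: [0.6609, -0.1241, 0.2675]
ee_rot: [[0.073, -0.997, 0.008], [-0.997, -0.073, -0.002], [0.002, -0.008, -1.0]]
wrist_force: [-0.4, -0.6, -0.3]
gripper_width: 0.179
gripper_force: 30.0
```

```bash
cat >> h.py <<'E'
def tray(view="top"):
    im=r.capture(view);h=cv2.cvtColor(im,cv2.COLOR_BGR2HSV)
    m=cv2.inRange(h,(98,90,60),(112,255,255));m[:230]=0;m[:,245:]=0
    c=blob(m,5);ap=cv2.approxPolyDP(cv2.convexHull(c),8,True)[:,0]
    q=ray("top",ap,.055);print("tray",q[:,:2].round(3).tolist(),q.mean(0).round(4));return q
E
python3 - <<'E'
from h import *
tray();im=r.capture("wrist");cv2.imwrite("pics/w4.png",im)
report(P(.05,-.123,.25),R0);s=r.sense();print(s["wrist_force"].round(1),s["gripper_width"],s["gripper_force"],s["joints"].round())
report([.47,.30,.25],R0)
E
```

```text
tray [[0.605, 0.259], [0.437, 0.234], [0.409, 0.432], [0.584, 0.455]] [0.5086 0.3451 0.055 ]
pos [ 0.6592 -0.1234  0.2607] shift_tool [0.0017 0.0575 0.011 ] rotvec [0.0043 0.0004 0.002 ]
[-0.1  0.1 -2.1] 0.18117226151310442 29.966174613218755 [  3.  26.  10.  -0. -74.   1.]
pos [ 0.6592 -0.1234  0.2607] shift_tool [-0.4359  0.1582  0.0116] rotvec [0.0043 0.0004 0.002 ]
```

View pics/w4.png

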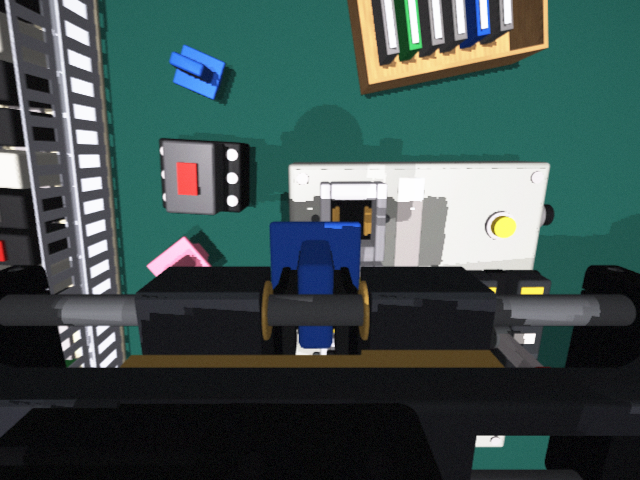

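The bung is held upright and socket 1 is empty. The tray has not moved, so I'm carrying it over.

Request:
drive_tool(steps=[0,0,0,-0.0395,0.0067,0,0,0,0,0,-0.0395,0.0067,0,0,0,0,0,-0.0395,0.0067,0,0,0,0,0,-0.0395,0.0067,0,0,0,0,0,-0.0395,0.0067,0,0,0,0,0,-0.0395,0.0067,0,0,0,0,0,-0.0395,0.0067,0,0,0,0,0,-0.0395,0.0067,0,0,0,0,0,-0.0395,0.0067,0,0,0,0,0,-0.0395,0.0067,0,0])

```text
time_s: 12.0
tcp_pos: [0.5628, 0.2672, 0.2567]
ee_rot: [[0.072, -0.997, -0.011], [-0.997, -0.072, -0.003], [0.002, 0.012, -1.0]]
wrist_force: [1.0, 0.9, -1.5]
gripper_width: 0.184
gripper_force: 30.0
```

Request:
drive_tool(steps=[0,0,0,-0.03,0.005,0.02,0,0,0,0,-0.011,0.003,0.025,0,0,0,0,0,0,0.025,0,0,0,0,0,0,0,0,0,0,0,0,0,0,0])

```text
time_s: 12.42
tcp_pos: [0.5519, 0.3051, 0.1862]
ee_rot: [[0.072, -0.997, -0.012], [-0.997, -0.072, -0.006], [0.005, 0.013, -1.0]]
wrist_force: [0.8, -0.1, -1.7]
gripper_width: 0.179
gripper_force: 30.0
```

```bash
python3 - <<'E'
from h import *
tray();report([.555,.3065,.082],R0);s=r.sense();print(s["wrist_force"].round(1),s["gripper_width"],s["gripper_force"])
im=r.capture("side");cv2.imwrite("pics/s5.png",im[150:470,180:480])
E
```

```text
tray [[0.605, 0.259], [0.437, 0.234], [0.409, 0.432], [0.513, 0.445], [0.601, 0.322]] [0.5127 0.3387 0.055 ]
pos [0.5533 0.3055 0.1885] shift_tool [-0.0011 -0.0027  0.1064] rotvec [ 0.0085 -0.002   0.0022]
[ 0.9 -0.5 -1. ] 0.17848783882479108 29.966483671450987
```

View pics/s5.png

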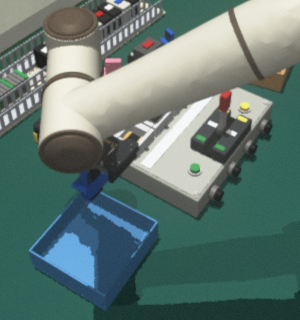

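The bung hangs over the tray, which has not moved, and the lever is still upright. Lowering and releasing.

Request:
drive_tool(steps=[0,0,0,0,-0.002,0.035,0,0,0,0,0,0,0.035,0,0,0,0,0,0,0.025,0,0,0,0,0,0,0.01,0,0,0,0,0,0,0,0,0,0,0,0,0,0,0])

```text
time_s: 13.02
tcp_pos: [0.5558, 0.3063, 0.086]
ee_rot: [[0.072, -0.997, -0.004], [-0.997, -0.072, 0.001], [-0.002, 0.004, -1.0]]
wrist_force: [0.1, 0.8, -0.4]
gripper_width: 0.181
gripper_force: 29.9
```

Request:
drive_tool(steps=[0,0,0,0,0,0,0.45,0,0,0,0,0,0,0.45,0,0,0,0,0,0,0.45,0,0,0,0,0,0,0.45,0,0,0,0,0,-0.02,0.45,0,0,0,0,0,-0.03,0.45,0,0,0,0,0,-0.04,0.45,0,0,0,0,0,-0.04,0.45,0,0,0,0,0,-0.04,0.45,0,0,0,0,0,0,0.45])

```text
time_s: 13.85
tcp_pos: [0.5593, 0.3079, 0.2648]
ee_rot: [[0.073, -0.997, 0.009], [-0.997, -0.073, 0.009], [-0.008, -0.01, -1.0]]
wrist_force: [0.7, 1.2, 2.5]
gripper_width: 0.447
gripper_force: 0.0
```

```bash
python3 - <<'E'
from h import *
report(P(.07,-.041,.25),R0);print(r.sense()["wrist_force"])
im=r.capture("side");cv2.imwrite("pics/s6.png",cv2.resize(im[250:470,180:400],None,fx=2,fy=2))
E
```

```text
pos [0.5593 0.3079 0.2648] shift_tool [ 0.3572 -0.0307  0.0121] rotvec [-0.0096  0.0085  0.0035]
[0.72716977 1.20276407 2.45747222]
```

Request:
drive_tool(steps=[0,0,0,0.0397,-0.0034,0,0.45,0,0,0,0.0397,-0.0034,0,0.45,0,0,0,0.0397,-0.0034,0,0.45,0,0,0,0.0397,-0.0034,0,0.45,0,0,0,0.0397,-0.0034,0,0.45,0,0,0,0.0397,-0.0034,0,0.45,0,0,0,0.0397,-0.0034,0,0.45,0,0,0,0.0397,-0.0034,0,0.45,0,0,0,0.0397,-0.0034,0,0.45,0,0,0,0,0,0,0.45])

```text
time_s: 14.73
tcp_pos: [0.6114, -0.0541, 0.2525]
ee_rot: [[0.065, -0.998, -0.009], [-0.998, -0.065, -0.002], [0.001, 0.01, -1.0]]
wrist_force: [0.0, 1.1, 0.4]
gripper_width: 0.452
gripper_force: 0.0
```

Request:
drive_tool(steps=[0,0,0,0,0,0,0.45,0,0,0,0,0,0,0.45])

```text
time_s: 14.9
tcp_pos: [0.6113, -0.0482, 0.2528]
ee_rot: [[0.071, -0.997, -0.009], [-0.997, -0.071, -0.0], [-0.0, 0.009, -1.0]]
wrist_force: [-0.1, 0.3, -0.5]
gripper_width: 0.451
gripper_force: 0.0
```

```bash
python3 - <<'E'
from h import *
report(P(.07,-.041,.132),R0)
p=r.camera_params("wrist");im=r.capture("wrist")
h=cv2.cvtColor(im,cv2.COLOR_BGR2HSV)
m=cv2.inRange(h,(22,150,60),(34,255,255));m[:,:220]=0;m[:,380:]=0;m[268:]=0
c=blob(m);print(cv2.boundingRect(c),proj("",[P(.07+a,-.041+b,z) for a,b,z in((-.026,.03,.102),(-.026,-.03,.102),(.026,.03,.102),(.026,-.03,.102))],p).round().tolist())
im=r.capture("top");h=cv2.cvtColor(im,cv2.COLOR_BGR2HSV)
m=cv2.inRange(h,(112,120,40),(125,255,255));m[:,:110]=0;m[:,240:]=0;c=blob(m);b=cv2.boundingRect(c)
print("blue in tray px",b,proj("top",[[.555,.3065,.046],[.555,.3065,.092]]))
E
```

```text
pos [ 0.6113 -0.0482  0.2528] shift_tool [-0.0018 -0.0061  0.1208] rotvec [0.0088 0.0003 0.0013]
(278, 199, 57, 69) [[336.0, 263.0], [337.0, 199.0], [280.0, 263.0], [278.0, 199.0]]
blue in tray px (201, 277, 1, 1) [[189.81720805 282.14886232]
 [184.06070537 281.18321147]]
```

Request:
drive_tool(steps=[0.009,0,0.001,-0.002,-0.005,0.03,0.45,0,0,0,0,0,0.03,0.45,0,0,0,0,0,0.03,0.45,0,0,0,0,0,0.029,0.45,0,0,0,0,0,0,0,0,0,0,0,0,0,0,0,0,0,0,0,0,0,0,0,0,0,0,0,0,0,0,0,0,0,0,0])

```text
time_s: 15.75
tcp_pos: [0.6178, -0.0454, 0.1371]
ee_rot: [[0.072, -0.997, 0.006], [-0.997, -0.072, 0.001], [-0.0, -0.006, -1.0]]
wrist_force: [-0.6, 0.8, 3.9]
gripper_width: 0.182
gripper_force: 29.9
```

Request:
drive_tool(steps=[0,0,0,0,0,0,0,0,0,0,0,0,0,0])

```text
time_s: 15.92
tcp_pos: [0.6178, -0.0454, 0.1371]
ee_rot: [[0.072, -0.997, 0.006], [-0.997, -0.072, 0.001], [-0.0, -0.006, -1.0]]
wrist_force: [-0.9, 1.5, 7.5]
gripper_width: 0.184
gripper_force: 29.9
```

Request:
drive_tool(steps=[-0.083,0,0,0,-0.0073,-0.0015,0,-0.083,0,0,0,-0.0073,-0.0015,0,-0.083,0,0,0,-0.0073,-0.0015,0,0,0,0,0,0,0,0,0,0,0,0,0,0,0,0,0,0,0,0,0,0])

```text
time_s: 16.42
tcp_pos: [0.6237, -0.0455, 0.1349]
ee_rot: [[0.068, -0.957, -0.283], [-0.998, -0.066, -0.018], [-0.002, 0.283, -0.959]]
wrist_force: [-28.8, 0.7, 4.4]
gripper_width: 0.234
gripper_force: 32.6
```

Request:
drive_tool(steps=[0.1,0,0,0,0.0086,-0.0006,0,0.1,0,0,0,0.0086,-0.0006,0,0.1,0,0,0,0.0086,-0.0006,0,0.1,0,0,0,0.0086,-0.0006,0,0.1,0,0,0,0.0086,-0.0006,0,0,0,0,0,0,0,0,0,0,0,0,0,0,0,0,0,0,0,0,0,0])

```text
time_s: 17.08
tcp_pos: [0.5937, -0.0475, 0.1383]
ee_rot: [[0.069, -0.968, 0.243], [-0.998, -0.067, 0.018], [-0.001, -0.243, -0.97]]
wrist_force: [6.3, 0.3, -18.1]
gripper_width: 0.188
gripper_force: 29.4
```

Request:
drive_tool(steps=[-0.1,0,0,0,-0.0086,-0.0006,0,-0.1,0,0,0,-0.0086,-0.0006,0,-0.1,0,0,0,-0.0086,-0.0006,0,-0.1,0,0,0,-0.0086,-0.0006,0,-0.1,0,0,0,-0.0086,-0.0006,0,0,0,0,0,0,0,0,0,0,0,0,0,0,0,0,0,0,0,0,0,0])

```text
time_s: 17.75
tcp_pos: [0.6252, -0.0457, 0.1378]
ee_rot: [[0.066, -0.957, -0.282], [-0.998, -0.064, -0.016], [-0.003, 0.283, -0.959]]
wrist_force: [-20.1, -5.9, -19.8]
gripper_width: 0.229
gripper_force: 29.4
```

Request:
drive_tool(steps=[0,0,0,0,0,-0.002,0,0,0,0,0,0,-0.002,0,0,0,0,0,0,0,0,0,0,0,0,0,0,0])

```text
time_s: 18.08
tcp_pos: [0.6252, -0.0456, 0.138]
ee_rot: [[0.064, -0.957, -0.284], [-0.998, -0.063, -0.014], [-0.005, 0.284, -0.959]]
wrist_force: [-19.2, -6.7, -31.3]
gripper_width: 0.229
gripper_force: 30.3
```

Request:
drive_tool(steps=[0.1,0,0,0,0.0086,-0.0002,0,0.1,0,0,0,0.0086,-0.0002,0,0.1,0,0,0,0.0086,-0.0002,0,0.1,0,0,0,0.0086,-0.0002,0,0.1,0,0,0,0.0086,-0.0002,0,0,0,0,0,0,0,0,0,0,0,0,0,0,0,0,0,0,0,0,0,0])

```text
time_s: 18.75
tcp_pos: [0.5983, -0.0471, 0.1553]
ee_rot: [[0.071, -0.966, 0.247], [-0.997, -0.069, 0.017], [0.0, -0.248, -0.969]]
wrist_force: [0.6, -0.1, -2.6]
gripper_width: 0.184
gripper_force: 29.9
```

Request:
drive_tool(steps=[-0.1,0,0,0,-0.0086,-0.0006,0,-0.1,0,0,0,-0.0086,-0.0006,0,-0.1,0,0,0,-0.0086,-0.0006,0,-0.1,0,0,0,-0.0086,-0.0006,0,-0.1,0,0,0,-0.0086,-0.0006,0,0,0,0,0,0,0,0,0,0,0,0,0,0,0,0,0,0,0,0,0,0])

```text
time_s: 19.42
tcp_pos: [0.64, -0.0439, 0.1586]
ee_rot: [[0.07, -0.967, -0.243], [-0.998, -0.068, -0.016], [-0.001, 0.244, -0.97]]
wrist_force: [0.8, 0.9, -2.6]
gripper_width: 0.181
gripper_force: 30.0
```

Free. Upright and lift, then check the tray.

Request:
drive_tool(steps=[0.06,0,0,0,0,-0.025,0,0.06,0,0,0,0.005,-0.03,0,0.06,0,0,0,0.005,-0.03,0,0.066,0,0,0,0.005,-0.02,0,0,0,0,0,0,0,0,0,0,0,0,0,0,0])

```text
time_s: 19.92
tcp_pos: [0.6402, -0.0439, 0.2684]
ee_rot: [[0.071, -0.997, 0.004], [-0.997, -0.071, 0.002], [-0.001, -0.004, -1.0]]
wrist_force: [-0.4, -0.5, -2.9]
gripper_width: 0.181
gripper_force: 30.0
```

```bash
python3 - <<'E'
from h import *
tray()
report([.5416,.3955,.25],R0);s=r.sense();print(s["wrist_force"].round(1),s["gripper_width"],s["gripper_force"],s["joints"].round())
im=r.capture("top");cv2.imwrite("pics/t7.png",cv2.resize(im[220:370,100:440],None,fx=2.3,fy=2.3))
E
```

```text
tray [[0.605, 0.259], [0.433, 0.243], [0.409, 0.432], [0.584, 0.455]] [0.5075 0.3473 0.055 ]
pos [ 0.64   -0.0438  0.2658] shift_tool [-0.4451  0.0671  0.0165] rotvec [0.0002 0.0015 0.0008]
[ 0.3 -0.2 -3.8] 0.17946223478918888 29.98103433754295 [ 10.  23.   5.  -0. -72.  -6.]
```

View pics/t7.png

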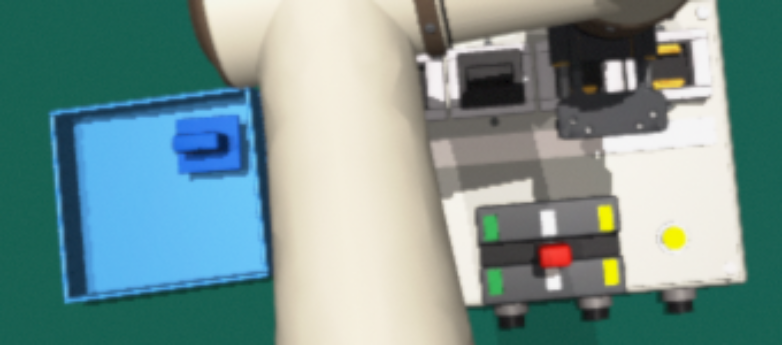

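Blue stands upright in the tray, and the red lever tip sits between the white marks. Carrying the yellow bung to spot B.

Request:
drive_tool(steps=[0,0,0,-0.0395,0.006,0,0,0,0,0,-0.0395,0.006,0,0,0,0,0,-0.0395,0.006,0,0,0,0,0,-0.0395,0.006,0,0,0,0,0,-0.0395,0.006,0,0,0,0,0,-0.0395,0.006,0,0,0,0,0,-0.0395,0.006,0,0,0,0,0,-0.0395,0.006,0,0,0,0,0,-0.0395,0.006,0,0,0,0,0,-0.0395,0.006,0,0])

```text
time_s: 20.85
tcp_pos: [0.5523, 0.3474, 0.2622]
ee_rot: [[0.071, -0.997, -0.005], [-0.997, -0.071, -0.003], [0.003, 0.005, -1.0]]
wrist_force: [1.0, -0.4, -2.1]
gripper_width: 0.185
gripper_force: 30.0
```

Request:
drive_tool(steps=[0,0,0,-0.035,0.005,0.01,0,0,0,0,-0.015,0.002,0.025,0,0,0,0,0,0,0.03,0,0,0,0,0,0,0,0,0,0,0,0,0,0,0])

```text
time_s: 21.27
tcp_pos: [0.5418, 0.394, 0.196]
ee_rot: [[0.071, -0.997, -0.007], [-0.997, -0.071, -0.007], [0.006, 0.008, -1.0]]
wrist_force: [0.5, -0.3, -1.4]
gripper_width: 0.184
gripper_force: 30.0
```

```bash
python3 - <<'E'
from h import *
tray();report([.5416,.3955,.086],R0);s=r.sense();print(s["wrist_force"].round(1),s["gripper_width"],s["gripper_force"])
E
```

```text
tray [[0.605, 0.259], [0.437, 0.234], [0.409, 0.432], [0.588, 0.433]] [0.5096 0.3397 0.055 ]
pos [0.5432 0.3946 0.1989] shift_tool [-0.0013  0.0013  0.1129] rotvec [ 0.0028 -0.0028  0.001 ]
[ 0.8  0.7 -2. ] 0.18501644181152588 29.98757770517841
```

Request:
drive_tool(steps=[0,0,0,0,0,0.035,0,0,0,0,0,0,0.035,0,0,0,0,0,0,0.03,0,0,0,0,0,0,0.012,0,0,0,0,0,0,0,0,0,0,0,0,0,0,0])

```text
time_s: 21.82
tcp_pos: [0.5443, 0.3955, 0.0899]
ee_rot: [[0.071, -0.997, 0.001], [-0.997, -0.071, 0.001], [-0.001, -0.001, -1.0]]
wrist_force: [0.5, 0.4, -1.3]
gripper_width: 0.179
gripper_force: 30.0
```

Request:
drive_tool(steps=[0,0,0,0,0,0,0.45,0,0,0,0,0,0,0.45,0,0,0,0,0,0,0.45,0,0,0,0,0,0,0.45,0,0,0,0,0,-0.02,0.45,0,0,0,0,0,-0.03,0.45,0,0,0,0,0,-0.04,0.45,0,0,0,0,0,-0.04,0.45,0,0,0,0,0,-0.04,0.45,0,0,0,0,0,0,0.45])

```text
time_s: 22.65
tcp_pos: [0.5464, 0.3973, 0.2702]
ee_rot: [[0.072, -0.997, 0.015], [-0.997, -0.072, 0.012], [-0.011, -0.016, -1.0]]
wrist_force: [0.7, -0.1, 3.0]
gripper_width: 0.448
gripper_force: 0.0
```

```bash
python3 - <<'E'
from h import *
report(P(.07,.041,.25),R0)
E
```

```text
pos [0.5464 0.3973 0.2702] shift_tool [ 0.3654 -0.0374  0.0167] rotvec [-0.0157  0.0111  0.0024]
```

Request:
drive_tool(steps=[0,0,0,0.0395,-0.004,0,0.45,0,0,0,0.0395,-0.004,0,0.45,0,0,0,0.0395,-0.004,0,0.45,0,0,0,0.0395,-0.004,0,0.45,0,0,0,0.0395,-0.004,0,0.45,0,0,0,0.0395,-0.004,0,0.45,0,0,0,0.0395,-0.004,0,0.45,0,0,0,0.0395,-0.004,0,0.45,0,0,0,0.0395,-0.004,0,0.45,0,0,0,0.01,0,0,0.45])

```text
time_s: 23.48
tcp_pos: [0.6051, 0.0284, 0.2587]
ee_rot: [[0.066, -0.998, -0.0], [-0.998, -0.066, -0.001], [0.001, 0.0, -1.0]]
wrist_force: [-0.5, 1.1, 0.7]
gripper_width: 0.448
gripper_force: 0.0
```

Request:
drive_tool(steps=[0,0,0,0,0,0,0.45,0,0,0,0,0,0,0.45])

```text
time_s: 23.65
tcp_pos: [0.6048, 0.0327, 0.2584]
ee_rot: [[0.07, -0.998, -0.0], [-0.998, -0.07, 0.0], [-0.0, 0.0, -1.0]]
wrist_force: [-0.0, 0.5, -0.1]
gripper_width: 0.45
gripper_force: 0.0
```

```bash
python3 - <<'E'
from h import *
report(P(.07,.041,.132),R0);tray()
im=r.capture("top");h=cv2.cvtColor(im,cv2.COLOR_BGR2HSV)
m=cv2.inRange(h,(22,150,60),(34,255,255));m[:,:110]=0;m[:,230:]=0;m[:240]=0
print("yellow",cv2.boundingRect(blob(m)),proj("top",[.5416,.3955,.046]).round())
E
```

```text
pos [0.6048 0.0327 0.2584] shift_tool [-0.0027 -0.0059  0.1264] rotvec [ 0.0005  0.0004 -0.0004]
tray [[0.543, 0.449], [0.493, 0.38], [0.417, 0.364], [0.409, 0.432]] [0.4652 0.4062 0.055 ]Traceback (most recent call last):
  File "<stdin>", line 5, in <module>
  File "h.py", line 17, in blob
    return max(cs,key=cv2.contourArea)
ValueError: max() iterable argument is empty
```

The arm hides the tray, but its near-left corner has not moved. Now the black bung.

Request:
drive_tool(steps=[0,0,0,-0.0027,-0.006,0.03,0.45,0,0,0,0,0,0.032,0.45,0,0,0,0,0,0.032,0.45,0,0,0,0,0,0.03,0.45,0,0,0,0,0,0,0,0,0,0,0,0,0,0,0,0,0,0,0,0,0,0,0,0,0,0,0,0,0,0,0,0,0,0,0,0,0,0,0,0,0,0])

```text
time_s: 24.58
tcp_pos: [0.6118, 0.0368, 0.1365]
ee_rot: [[0.072, -0.997, 0.003], [-0.997, -0.072, 0.001], [-0.001, -0.004, -1.0]]
wrist_force: [-0.5, 2.3, 4.7]
gripper_width: 0.181
gripper_force: 29.9
```

Request:
drive_tool(steps=[-0.083,0,0,0,-0.0073,-0.0015,0,-0.083,0,0,0,-0.0073,-0.0015,0,-0.083,0,0,0,-0.0073,-0.0015,0,0,0,0,0,0,0,0,0,0,0,0,0,0,0,0,0,0,0,0,0,0])

```text
time_s: 25.08
tcp_pos: [0.6307, 0.0375, 0.1358]
ee_rot: [[0.07, -0.965, -0.252], [-0.998, -0.068, -0.018], [-0.0, 0.252, -0.968]]
wrist_force: [-3.1, 0.1, -2.5]
gripper_width: 0.18
gripper_force: 30.0
```

Request:
drive_tool(steps=[0.1,0,0,0,0.0086,-0.0006,0,0.1,0,0,0,0.0086,-0.0006,0,0.1,0,0,0,0.0086,-0.0006,0,0.1,0,0,0,0.0086,-0.0006,0,0.1,0,0,0,0.0086,-0.0006,0,0,0,0,0,0,0,0,0,0,0,0,0,0,0,0,0,0,0,0,0,0])

```text
time_s: 25.75
tcp_pos: [0.5901, 0.0346, 0.141]
ee_rot: [[0.07, -0.968, 0.242], [-0.998, -0.068, 0.017], [0.0, -0.243, -0.97]]
wrist_force: [4.5, -1.4, -13.5]
gripper_width: 0.181
gripper_force: 29.6
```

Request:
drive_tool(steps=[-0.1,0,0,0,-0.0086,-0.001,0,-0.1,0,0,0,-0.0086,-0.001,0,-0.1,0,0,0,-0.0086,-0.001,0,-0.1,0,0,0,-0.0086,-0.0006,0,-0.1,0,0,0,-0.0086,-0.0006,0,0,0,0,0,0,0,0,0,0,0,0,0,0,0,0,0,0,0,0,0,0])

```text
time_s: 26.42
tcp_pos: [0.6306, 0.0374, 0.1437]
ee_rot: [[0.069, -0.964, -0.258], [-0.998, -0.067, -0.016], [-0.002, 0.259, -0.966]]
wrist_force: [-0.3, -4.2, -22.0]
gripper_width: 0.182
gripper_force: 30.0
```

Request:
drive_tool(steps=[0.1,0,0,0,0.0086,-0.0006,0,0.1,0,0,0,0.0086,-0.0006,0,0.1,0,0,0,0.0086,-0.0006,0,0.1,0,0,0,0.0086,-0.0006,0,0.1,0,0,0,0.0086,-0.0006,0,0,0,0,0,0,0,0,0,0,0,0,0,0,0,0,0,0,0,0,0,0])

```text
time_s: 27.08
tcp_pos: [0.5888, 0.0342, 0.151]
ee_rot: [[0.069, -0.969, 0.236], [-0.998, -0.067, 0.015], [0.001, -0.237, -0.972]]
wrist_force: [1.3, -1.8, -19.4]
gripper_width: 0.18
gripper_force: 29.8
```

Request:
drive_tool(steps=[-0.1,0,0,0,-0.0086,-0.0006,0,-0.1,0,0,0,-0.0086,-0.0006,0,-0.1,0,0,0,-0.0086,-0.0006,0,-0.1,0,0,0,-0.0086,-0.0006,0,-0.1,0,0,0,-0.0086,-0.0006,0,0,0,0,0,0,0,0,0,0,0,0,0,0,0,0,0,0,0,0,0,0])

```text
time_s: 27.75
tcp_pos: [0.6337, 0.0381, 0.1555]
ee_rot: [[0.07, -0.966, -0.25], [-0.998, -0.068, -0.015], [-0.002, 0.251, -0.968]]
wrist_force: [-0.6, -3.4, -20.9]
gripper_width: 0.176
gripper_force: 30.0
```

The tool has risen but the pull remains, so the grip may have slipped up the blade. Taking a look.

```bash
python3 - <<'E'
from h import *
im=r.capture("side");cv2.imwrite("pics/s8.png",cv2.resize(im[160:320,270:430],None,fx=3.7,fy=3.7,interpolation=2))
s=r.sense();print(s["tcp_pos"],s["moment"],proj("side",[s["tcp_pos"]])-[270,160])
E
```

```text
[0.63313082 0.0380417  0.15557613] [-0.82663307 -2.11361109  0.26847045] [[55.22643767 77.5734949 ]]
```

View pics/s8.png

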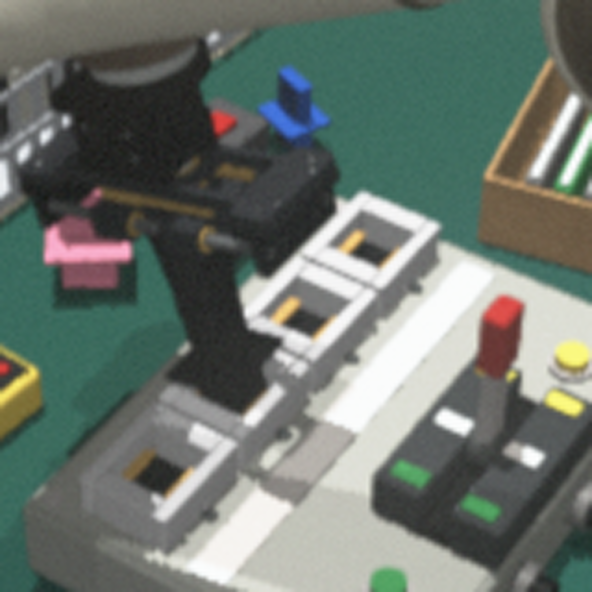

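The gripper has slid up the blade and the black bung still sits low in socket 3. Going upright, opening and regripping lower.

Request:
drive_tool(steps=[0.083,0,0,0,0.0075,0,0,0.083,0,0,0,0.0075,0,0,0.084,0,0,0,0.0075,0,0,0,0,0,0,0,0.003,0,0,0,0,0,0,0,0.45,0,0,0,0,0,0,0.45,0,0,0,0,0,0,0.45,0,0,0,0,0,0,0.45,0,0,0,0,0,0,0.45])

```text
time_s: 28.55
tcp_pos: [0.6121, 0.0367, 0.1617]
ee_rot: [[0.071, -0.997, 0.005], [-0.997, -0.071, 0.001], [-0.001, -0.005, -1.0]]
wrist_force: [-0.1, -0.3, -0.4]
gripper_width: 0.423
gripper_force: 0.0
```

```bash
python3 - <<'E'
from h import *
report(P(.07,.041,.130),R0);print(r.sense()["wrist_force"])
E
```

```text
pos [0.6121 0.0367 0.1617] shift_tool [0.0008 0.0018 0.0317] rotvec [-0.0048  0.0009  0.0015]
[-0.12486768 -0.2565885  -0.44576078]
```

Request:
drive_tool(steps=[-0.005,0,0,0,0.002,0.012,0.45,0,0,0,0,0,0.012,0.45,0,0,0,0,0,0.002,0.45,0,0,0,0,0,0,0.45])

```text
time_s: 28.88
tcp_pos: [0.6075, 0.0358, 0.1315]
ee_rot: [[0.071, -0.997, -0.008], [-0.997, -0.071, -0.001], [0.001, 0.008, -1.0]]
wrist_force: [0.0, 0.3, -0.7]
gripper_width: 0.45
gripper_force: 0.0
```

Request:
drive_tool(steps=[0,0,0,0,0,0,0,0,0,0,0,0,0,0,0,0,0,0,0,0,0,0,0,0,0,0,0,0,0,0,0,0,0,0,0,0,0,0,0,0,0,0,0,0,0,0,0,0,0])

```text
time_s: 29.47
tcp_pos: [0.6089, 0.0362, 0.1334]
ee_rot: [[0.071, -0.997, -0.003], [-0.997, -0.071, 0.0], [-0.0, 0.003, -1.0]]
wrist_force: [1.8, -0.4, -0.3]
gripper_width: 0.179
gripper_force: 29.7
```

Request:
drive_tool(steps=[-0.083,0,0,0,-0.0085,-0.0012,0,-0.083,0,0,0,-0.0085,-0.0012,0,-0.083,0,0,0,-0.0085,-0.0012,0,0,0,0,0,0,-0.001,0,0,0,0,0,0,0,0,0,0,0,0,0,0,0])

```text
time_s: 29.97
tcp_pos: [0.6176, 0.0364, 0.1316]
ee_rot: [[0.069, -0.953, -0.294], [-0.998, -0.065, -0.021], [0.001, 0.295, -0.956]]
wrist_force: [-31.9, 0.9, 3.5]
gripper_width: 0.232
gripper_force: 29.1
```

Request:
drive_tool(steps=[0.1,0,0,0,0.0093,0,0,0.1,0,0,0,0.0093,0,0,0.1,0,0,0,0.0093,0,0,0.1,0,0,0,0.0093,0,0,0.1,0,0,0,0.0093,-0.0006,0,0,0,0,0,0,-0.001,0,0,0,0,0,0,0,0,0,0,0,0,0,0,0])

```text
time_s: 30.63
tcp_pos: [0.5867, 0.0343, 0.1362]
ee_rot: [[0.071, -0.968, 0.24], [-0.998, -0.069, 0.017], [-0.0, -0.24, -0.971]]
wrist_force: [8.3, -0.2, -15.8]
gripper_width: 0.189
gripper_force: 28.9
```

Request:
drive_tool(steps=[-0.1,0,0,0,-0.0095,0,0,-0.1,0,0,0,-0.0095,0,0,-0.1,0,0,0,-0.0095,0,0,-0.1,0,0,0,-0.0095,0,0,-0.1,0,0,0,-0.0095,-0.0006,0,0,0,0,0,0,-0.001,0,0,0,0,0,0,0,0,0,0,0,0,0,0,0])

```text
time_s: 31.3
tcp_pos: [0.6312, 0.0372, 0.1371]
ee_rot: [[0.069, -0.962, -0.263], [-0.998, -0.066, -0.018], [0.0, 0.264, -0.965]]
wrist_force: [-4.1, -4.0, -21.0]
gripper_width: 0.18
gripper_force: 30.0
```

Request:
drive_tool(steps=[0.1,0,0,0,0.0095,0,0,0.1,0,0,0,0.0095,0,0,0.1,0,0,0,0.0095,0,0,0.1,0,0,0,0.0095,0,0,0.1,0,0,0,0.0095,-0.0006,0,0,0,0,0,0,0,0,0,0,0,0,0,0,0,0,0,0,0,0,0,0])

```text
time_s: 31.97
tcp_pos: [0.5899, 0.0353, 0.1491]
ee_rot: [[0.072, -0.966, 0.247], [-0.997, -0.07, 0.019], [-0.001, -0.248, -0.969]]
wrist_force: [1.5, 0.8, -0.3]
gripper_width: 0.182
gripper_force: 29.5
```

```bash
python3 - <<'E'
from h import *
s=r.sense();print(s["tcp_pos"],s["moment"],s["wrist_force"])
im=r.capture("side");cv2.imwrite("pics/s9.png",cv2.resize(im[160:320,270:430],None,fx=3.7,fy=3.7,interpolation=2))
E
```

```text
[0.58990685 0.03532715 0.14910224] [0.02324623 0.1883482  0.01927957] [ 1.49873115  0.81735868 -0.32425436]
```

The force has dropped and the tool popped up, so it looks free. Lifting gently.

Request:
drive_tool(steps=[-0.06,0,0,0,0,-0.008,0,-0.06,0,0,0,0,-0.01,0,0,0,0,0,0,-0.01,0])

```text
time_s: 32.27
tcp_pos: [0.5873, 0.0355, 0.1752]
ee_rot: [[0.071, -0.989, 0.127], [-0.997, -0.07, 0.01], [-0.001, -0.127, -0.992]]
wrist_force: [0.4, 0.3, -2.9]
gripper_width: 0.183
gripper_force: 29.8
```

Request:
drive_tool(steps=[-0.06,0,0,0,0,-0.025,0,-0.06,0,0,0,0,-0.03,0,0,0,0,0,0,-0.03,0,0,0,0,0,0,-0.01,0,0,0,0,0,0,0,0,0,0,0,0,0,0,0])

```text
time_s: 32.77
tcp_pos: [0.5771, 0.034, 0.2673]
ee_rot: [[0.07, -0.998, 0.003], [-0.998, -0.07, 0.001], [-0.001, -0.003, -1.0]]
wrist_force: [-0.7, -0.7, -3.5]
gripper_width: 0.177
gripper_force: 29.9
```

```bash
python3 - <<'E'
from h import *
q=tray();s=r.sense();print(s["wrist_force"].round(1),s["gripper_width"],s["gripper_force"])
report([.469,.339,.25],R0)
t=r.capture("top");cv2.imwrite("pics/t9.png",np.vstack([cv2.resize(t[210:370,100:440],None,fx=1.8,fy=1.8),cv2.resize(r.capture("side")[150:310,150:490],None,fx=1.8,fy=1.8)[:290]]))
E
```

```text
tray [[0.415, 0.381], [0.409, 0.432], [0.455, 0.439]] [0.426  0.4173 0.055 ]
[-0.1  0.1 -3.3] 0.18232157529156778 29.936970936250873
pos [0.5764 0.0338 0.2662] shift_tool [-0.312   0.0857  0.0163] rotvec [-0.001   0.0005  0.0003]
```

View pics/t9.png

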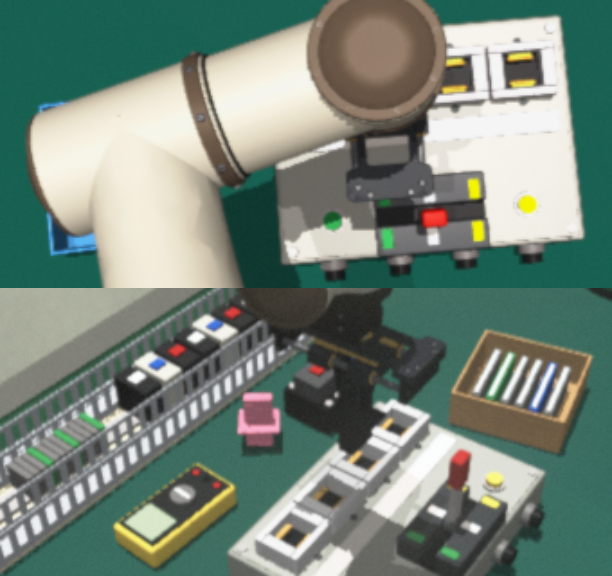

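All four sockets are empty, black is in the gripper and the lever is upright. Carrying black to spot C.

Request:
drive_tool(steps=[0,0,0,-0.039,0.0107,0,0,0,0,0,-0.039,0.0107,0,0,0,0,0,-0.039,0.0107,0,0,0,0,0,-0.039,0.0107,0,0,0,0,0,-0.039,0.0107,0,0,0,0,0,-0.039,0.0107,0,0,0,0,0,-0.039,0.0107,0,0,0,0,0,-0.039,0.0107,0,0,0,0,0,0,0,0.02,0,0,0,0,0,0,0,0])

```text
time_s: 33.75
tcp_pos: [0.4671, 0.3394, 0.2427]
ee_rot: [[0.074, -0.997, -0.002], [-0.997, -0.074, -0.006], [0.006, 0.003, -1.0]]
wrist_force: [-0.2, -2.3, -4.4]
gripper_width: 0.178
gripper_force: 30.0
```

```bash
python3 - <<'E'
from h import *
q=tray();report([.469,.339,.083],R0);s=r.sense();print(s["wrist_force"].round(1),s["gripper_width"],s["gripper_force"])
im=r.capture("top");h=cv2.cvtColor(im,cv2.COLOR_BGR2HSV)
m=cv2.inRange(h,(22,150,60),(34,255,255));m[:,:110]=0;m[:,230:]=0;m[:240]=0
print("yellow px",cv2.countNonZero(m),cv2.boundingRect(m),proj("top",[.5416,.3955,.046]).round())
E
```

```text
tray [[0.605, 0.259], [0.437, 0.234], [0.415, 0.381], [0.584, 0.455]] [0.5101 0.3324 0.055 ]
pos [0.4682 0.3382 0.2443] shift_tool [-0.0017 -0.001   0.1613] rotvec [ 0.0011 -0.0058  0.0024]
[ 1.1  1.  -3.1] 0.1850831507300285 29.971327503444627
yellow px 462 (136, 275, 27, 25) [[149. 289.]]
```

Tray unmoved, and yellow is in it where expected. Lowering and releasing.

Request:
drive_tool(steps=[0,0,0,0,0,0.04,0,0,0,0,0,0,0.04,0,0,0,0,0,0,0.04,0,0,0,0,0,0,0.03,0,0,0,0,0,0,0.008,0,0,0,0,0,0,0,0,0,0,0,0,0,0,0])

```text
time_s: 34.43
tcp_pos: [0.4729, 0.3393, 0.0915]
ee_rot: [[0.071, -0.997, 0.008], [-0.998, -0.071, 0.002], [-0.001, -0.008, -1.0]]
wrist_force: [-0.1, -0.1, -1.3]
gripper_width: 0.177
gripper_force: 30.0
```

Request:
drive_tool(steps=[0,0,0,0,0,0,0.5,0,0,0,0,0,0,0.5,0,0,0,0,0,0,0.5,0,0,0,0,0,0,0.5,0,0,0,0,0,-0.02,0.5,0,0,0,0,0,-0.03,0.5,0,0,0,0,0,-0.04,0.5,0,0,0,0,0,-0.04,0.5,0,0,0,0,0,-0.04,0.5,0,0,0,0,0,-0.02,0.5])

```text
time_s: 35.27
tcp_pos: [0.4716, 0.34, 0.287]
ee_rot: [[0.072, -0.997, 0.014], [-0.997, -0.072, 0.007], [-0.006, -0.014, -1.0]]
wrist_force: [0.6, 0.2, 1.3]
gripper_width: 0.499
gripper_force: 0.0
```

```bash
python3 - <<'E'
from h import *
report(grip(0,.19),R0);s=r.sense();print(s["wrist_force"].round(1),s["gripper_width"])
E
```

```text
pos [0.4716 0.34   0.287 ] shift_tool [0.3541 0.0416 0.0062] rotvec [-0.0142  0.0062  0.002 ]
[0.6 0.2 1.3] 0.4989000055325493
```

Request:
drive_tool(steps=[0,0,0,0.0393,0.0046,0,0.5,0,0,0,0.0393,0.0046,0,0.5,0,0,0,0.0393,0.0046,0,0.5,0,0,0,0.0393,0.0046,0,0.5,0,0,0,0.0393,0.0046,0,0.5,0,0,0,0.0393,0.0046,0,0.5,0,0,0,0.0393,0.0046,0,0.5,0,0,0,0.0393,0.0046,0,0.5,0,0,0,0.0393,0.0046,0,0.5,0,0,0,0,0,0,0.5])

```text
time_s: 36.1
tcp_pos: [0.4528, -0.0216, 0.2806]
ee_rot: [[0.065, -0.998, 0.007], [-0.998, -0.065, -0.0], [0.001, -0.007, -1.0]]
wrist_force: [-0.0, 0.2, -0.4]
gripper_width: 0.5
gripper_force: 0.0
```

Request:
drive_tool(steps=[0,0,0,0,0,0,0.5,0,0,0,0,0,0,0.5])

```text
time_s: 36.27
tcp_pos: [0.4541, -0.0168, 0.2803]
ee_rot: [[0.07, -0.997, 0.007], [-0.998, -0.07, 0.001], [-0.0, -0.007, -1.0]]
wrist_force: [0.8, 0.4, 0.5]
gripper_width: 0.503
gripper_force: 0.0
```

```bash
python3 - <<'E'
from h import *
report(grip(0,.092),R0);tray()
cv2.imwrite("pics/t10.png",r.capture("top"));im=r.capture("side");cv2.imwrite("pics/s10.png",im)
p=r.camera_params("wrist");h=cv2.cvtColor(r.capture("wrist"),cv2.COLOR_BGR2HSV)
m=cv2.inRange(h,(0,150,40),(8,255,255))|cv2.inRange(h,(172,150,40),(180,255,255));m[:,:250]=0;m[:,400:]=0;m[292:]=0
print("red",cv2.boundingRect(m),proj("",[grip(0,.115)+a*.009*px+w*.013*py for a in(-1,1) for w in(-1,1)],p).round().tolist())
t=cv2.imread("pics/t10.png")
cv2.imwrite("pics/fin.png",np.hstack([cv2.resize(t[240:360,100:240],None,fx=2.8,fy=2.8),cv2.resize(im[300:460,190:360],None,fx=2.1,fy=2.1)]))
E
```

```text
pos [ 0.4541 -0.0168  0.2803] shift_tool [-0.0005 -0.001   0.1003] rotvec [-0.0071  0.0004  0.0004]
tray [[0.605, 0.259], [0.437, 0.234], [0.409, 0.432], [0.584, 0.455]] [0.5086 0.3451 0.055 ]
red (300, 222, 26, 47) [[326.0, 235.0], [326.0, 271.0], [300.0, 235.0], [300.0, 271.0]]
```

View pics/fin.png

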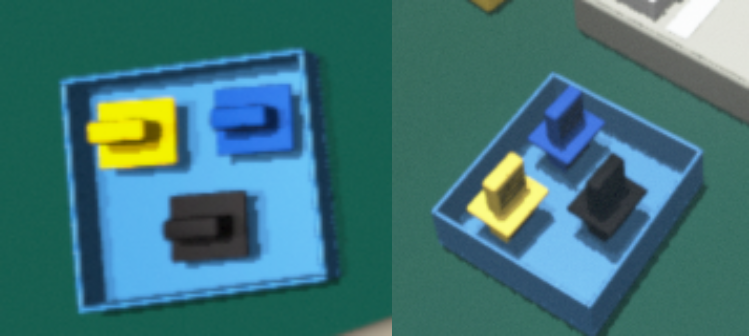

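Request:
drive_tool(steps=[-0.007,0,0,0,0,0.03,0.5,0,0,0,0,0,0.03,0.5,0,0,0,0,0,0.03,0.5,0,0,0,0,0,0.01,0.5,0,0,0,0,0,0,0,0,0,0,0,0,0,0,0,0,0,0,0,0,0,0,0,0,0,0,0,0,0,0,0,0,0,0,0,0,0,0,0,0,0,0])

```text
time_s: 37.3
tcp_pos: [0.4567, -0.0161, 0.1811]
ee_rot: [[0.072, -0.997, 0.005], [-0.997, -0.072, 0.001], [-0.001, -0.006, -1.0]]
wrist_force: [6.1, 1.3, -2.7]
gripper_width: 0.204
gripper_force: 30.0
```

All three bungs stand in the tray. Throwing the lever to II.

Request:
drive_tool(steps=[0,-0.115,0,0.0106,0,0.0006,0,0,-0.115,0,0.0106,0,0.0006,0,0,-0.115,0,0.0106,0,0.0006,0,0,-0.115,0,0.0106,0,0.0006,0,0,-0.115,0,0.0106,0,0.0006,0,0,-0.115,0,0.0106,0,0.0006,0,0,-0.1,0,0.0092,0,0.0005,0,0,0,0,0,0,0,0,0,0,0,0,0,0,0,0,0,0,0,0,0,0])

```text
time_s: 38.13
tcp_pos: [0.4618, -0.0828, 0.153]
ee_rot: [[0.051, -0.998, -0.045], [-0.702, -0.068, 0.709], [-0.71, -0.004, -0.704]]
wrist_force: [7.2, 0.9, -0.2]
gripper_width: 0.206
gripper_force: 30.0
```

```bash
python3 - <<'E'
from h import *
report(grip(-.785,.092),tilt(-.785));s=r.sense();print(s["wrist_force"].round(1),s["gripper_width"])
v=s["tcp_pos"]-P(-.088,0,.088);print("lever angle",np.arctan2(v@py,v[2]),np.hypot(v@py,v[2]))
E
```

```text
pos [ 0.4618 -0.0828  0.153 ] shift_tool [-0.0014  0.0014  0.0012] rotvec [-0.0044  0.0046  0.0014]
[ 7.2  0.9 -0.2] 0.20575061368019373
lever angle -0.80003866619158 0.09324288473692018
```

Request:
drive_tool(steps=[0,0,0,0.003,0,0,0,0,0,0,0.003,0,0,0,0,0,0,0,0,0,0,0,0,0,0,0,0,0])

```text
time_s: 38.47
tcp_pos: [0.4618, -0.0833, 0.1524]
ee_rot: [[0.055, -0.997, -0.047], [-0.697, -0.072, 0.714], [-0.715, -0.006, -0.699]]
wrist_force: [6.1, 9.1, 12.8]
gripper_width: 0.204
gripper_force: 30.0
```

The lever is against the stop: force rises with no travel. Releasing and backing off along the tool axis.

Request:
drive_tool(steps=[0,0,0,-0.003,0,0,0,0,0,0,0,0,0,0.6,0,0,0,0,0,0,0.6,0,0,0,0,0,0,0.6,0,0,0,0,0,0,0.6,0,0,0,0,0,0,0.6,0,0,0,0,0,-0.03,0.6,0,0,0,0,0,-0.04,0.6,0,0,0,0,0,-0.04,0.6,0,0,0,0,0,-0.04,0.6])

```text
time_s: 39.3
tcp_pos: [0.466, -0.1917, 0.2569]
ee_rot: [[0.048, -0.997, -0.053], [-0.702, -0.071, 0.708], [-0.71, 0.003, -0.704]]
wrist_force: [0.8, -0.5, -0.2]
gripper_width: 0.594
gripper_force: 0.0
```

Request:
drive_tool(steps=[0,0,0,0,0,0,0.6,0,0,0,0,0,0,0.6])

```text
time_s: 39.47
tcp_pos: [0.4669, -0.192, 0.2567]
ee_rot: [[0.049, -0.998, -0.048], [-0.703, -0.069, 0.708], [-0.709, -0.001, -0.705]]
wrist_force: [0.8, 0.1, -0.7]
gripper_width: 0.604
gripper_force: 0.0
```

```bash
python3 - <<'E'
from h import *
tray();s=r.sense();print(s["tcp_pos"],s["wrist_force"].round(1))
for n in("top","side"):
    h=cv2.cvtColor(r.capture(n),cv2.COLOR_BGR2HSV)
    m=cv2.inRange(h,(0,150,60),(8,255,255))|cv2.inRange(h,(172,150,60),(180,255,255))
    c=proj(n,grip(-.785,.092))[0];k=np.zeros_like(m);cv2.circle(k,tuple(int(v) for v in c),35,255,-1);m&=k
    print(n,cv2.boundingRect(m),[proj(n,[grip(t,d)+w*.013*(np.cos(t)*py-np.sin(t)*pz) for d in(.069,.115) for w in(-1,1)]).round().tolist() for t in(-.785,-.7)])
E
```

```text
tray [[0.603, 0.257], [0.435, 0.236], [0.409, 0.432], [0.584, 0.455]] [0.5075 0.3451 0.055 ]
[ 0.46629801 -0.19066826  0.25543878] [-0.2 -0.5  0.4]
top (362, 323, 24, 10) [[[368.0, 327.0], [359.0, 328.0], [386.0, 327.0], [378.0, 328.0]], [[366.0, 327.0], [357.0, 328.0], [383.0, 327.0], [374.0, 328.0]]]
side (412, 233, 12, 19) [[[416.0, 253.0], [413.0, 252.0], [424.0, 234.0], [421.0, 233.0]], [[415.0, 252.0], [412.0, 252.0], [423.0, 233.0], [420.0, 233.0]]]
```

The top view's red tip reaches pixel 386, which matches −0.785 rad (−0.7 would give 383). Handing in.

```bash
python3 -c "
from station import r
print(r.finish_job())"
```

```text
the job is handed in; nothing more can be done
None
```

I set the lever upright at 0, moved the blue, yellow and black bungs into the tray (no red one was fitted), then threw the lever fully over to II and handed the job in at about 40 s; I saw no other bench item moved, and the verdict was not shown.

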